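Send the snack tower round to the guests

ROBOT

A 6-joint arm with a two-finger parallel gripper is mounted at the origin on the work surface. World frame = base frame: x ahead of the robot, y to its left, z up, the work surface at z = 0. Lengths are in m, angles in degrees, forces in N, time in s.
With the tool pointing down it reaches from about 0.375 to 0.975 m from the base axis. Payload 3.8 kg.
Tool frame: the origin (TCP) lies at the centre of the arm's flange, where the gripper is bolted on; the fingertips stand 166 mm ahead of it and the grasp point (between the pads) lies pinch_z ahead of it (pinch_z is the distance from the TCP to the grasp point, in m); z points along the fingers, y is the line along which they close (so a half turn about z gives the same grasp; the last joint's range is limited). The gripper opens to 88 mm and grips with 3 to 60 N. Pads are 18 mm wide; open, the fingers measure 123 mm over their backs; the gripper's body (75 mm by 187 mm) begins 45 mm behind the grasp point.
Start: joints at [-65.655, 15.12, 91.902, -0, 72.978, -2.114], TCP at [0.301, -0.604, 0.405] pointing down, gripper open.
Joint ranges: [-150.88, 150.88], [-54.13, 125.18], [17.81, 147.31], [-75.09, 255.09], [0, 152.58], [-146.25, 146.25]. Speed limits (degrees/s): [147.25, 147.25, 180, 180, 180, 180].

INTERFACE

Orientations are given as [roll, pitch, yaw] about the fixed x, y, z axes, in that order (R = Rz(yaw) Ry(pitch) Rx(roll)).
In Python, from plant import * gives the robot as it stands. The module is installed in compiled form; this text tells all that it offers.
- The arm moves only by the shell command python3 -m creep 'ROWS' [OPENING]. ROWS is JSON, a list that holds one entry, the list of rows, each a list of 4 numbers: the shift along the tool's x, y, z in mm, then the turn about the tool's z in rad. In form: [[[x, y, z, roll], ...]]. A call has 1 to 5 rows; each row shifts and turns the commanded pose from where the row before left it, along the tool's axes as they then stand; what a row does not reach is not made up. A row lasts 1/10 s, in which the tool goes at most 50 mm and 8.59 degrees, less where a joint would pass 70% of its speed; a pose out of reach is approached as far as the arm can. A call is refused whole if a number of a shift passes 50 or a number of a turn 0.15, either way. A call with a gripper value outside its range is refused whole. OPENING is the closure, from -1 (fully open) to 1 (shut), so that 0 is half open, set as the call begins (- or left out, the last holds). The fingers move at their own pace and stop on an object; the grip force is fixed at half the most. Time passes only in rows, so rows that do not move let the fingers close. It gives the time, the measured TCP pose, the force, the opening and the grip force at its end, in the units of the state.
- observe(): the state, without advancing time (a new reading comes with each control period).
- capture(name): name is "scene" or "top" or "wrist"; returns the picture (384x512x3 uint8, blue, green, red); there is no depth.
- calibration(name): a dict with "intrinsics" (3x3 intrinsics, pixels), "pose" (4x4, takes a point from camera to world coordinates). Camera axes: x right, y down, z forward; pixel columns grow to the right and rows downward; lengths in m; the calibration is good to about 2 mm. A picture is of the moment at which its call begins: read the wrist's pose just before it. calibration takes no time and is no camera call; for the wrist camera it gives the pose at the moment of the call.
- hand_in(): hands the job in; it is judged then, once.
The state is a dict: "time_s": time; "qpos": joint angles; "joint_vel": joint speeds; "joint_torque": joint torques, N m; "eef_pos": TCP position; "tool_rot": TCP orientation; "force": force on the tool from outside, world axes, zero at the start; "wrist_torque": the same for the moment, N m; "width": finger opening in m; "grip_force": force on a finger pad.
Only numpy, scipy, OpenCV 4.12 (cv2) and the standard library are available. Lean on these libraries where they do the work, as an engineer would, in place of code of your own. Each camera call takes 0.05 s, during which the arm holds its last target. There are 200 camera calls.

TASK

The swivel stand on the counter is locked on the guest side: pull its plunger up and twist it so that it stays out by itself, swing the empty platter round to the bar side (its upright handle near you) and twist the plunger back so that the platter is locked there. Stack every snack tray on the counter on the platter as one tower, in any order, each tray's corner pins down in the sockets below it. Then set the plunger out again, swing the tower to the guest side (handle far from you), lock it there, and ring the counter bell by pressing its button fully down; do not knock over or push away the glasses and the bottle.

Things in the scene. Friction and masses are not known exactly. Their poses are not given: they have to be found in the camera images.
- swivel: fixed foot of the swivel stand, a dark steel disc 210 mm across with a bracket to its own -y side that carries the plunger. Origin: on the counter, on the vertical turning axis of the platter; z up.
- platter (a joint): turn of the platter (rad), growing clockwise seen from above: 0 = bar side, 1.571 = guest side, end stops at -0.05 and 1.62. At 0 and 1.571 a hole of the aluminium quadrant lies under the plunger's round-nosed pin, which drops in within about 0.03 rad and locks it; let down elsewhere, it rides on the quadrant until a hole comes. Turns with about 1 N at the handle when the pin is out.
- deck (a point): centre of the top face of the platter's square wooden deck (130 x 130 mm, 54 mm above the counter), which turns with the platter; x and y along its sides. Open sockets 12 mm square and 11 mm deep at x = +-53, y = +-53 mm.
- handle_grip (a point): on the axis of the platter's upright handle, a dark steel post 22 mm thick, from 40 to 142 mm above the counter, 145 mm from the turning axis; this point is 125 mm above the counter. Turns with the platter: left of the stand, near the robot on the bar side, far from it on the guest side.
- plunger_lift (a joint): how far the plunger is pulled up (m): 0 = pin down in a hole (locked), 0.011 = riding on the quadrant between the holes, 0.014 = held out across the collar, 0.019 = end. A spring pulls it down with 5.5 N at 0 and 10 N at the top.
- plunger_twist (a joint): twist of the plunger's bar (rad), 0 to 1.5, counter-clockwise from above; stays where left. At 0 its cross pin lies along the collar's slot, which allows 0.28 of twist until the plunger is up 14 mm; from 15 mm up it turns freely. Let go beyond 0.5 it rests across the collar and stays out; twisted back below 0.25 the spring snaps it down.
- plunger_grip (a point): centre of the plunger's black grip bar, 56 mm long (its x axis), 14 mm wide (y), 20 mm high; 112 mm above the counter when down; moves and turns with the bar. The steel collar, 34 mm across, ends 24 mm below it then. 165 mm from the platter's axis, on the swivel's -y side; the tower's nearest face is 100 mm away.
- tray_1: stacking wooden snack tray, 130 x 130 mm, 100 mm high, about 0.35 kg; may be absent. Origin: centre, at the level of its pin tips (on the counter); z up, x along its handle. Handle to lift it by: dark bar in the middle, 64 (x) x 14 (y) x 16 mm high, its centre at z = 92 mm, on posts at x = +-26 mm. Board z = 52 to 64 mm; four fixed dishes at x = +-36, y = +-24 mm, 34 mm wide, tops at z = 85 mm.
- tray_2: like tray_1, may be absent. Legs and sockets of every tray: 4 legs, 18 mm square, at x = +-53, y = +-53 mm, each ending in a round-tipped pin 8 mm thick, 8 mm long (shoulder at z = 8 mm); in the board straight above each leg an open socket 12 mm square. Any quarter-turn way round fits.
- tray_3: like tray_1, may be absent. Of every tray: seated on the deck or on another tray, its pins are in the sockets and its shoulders rest on the top face below, so its origin is 8 mm below the deck's top face, or 56 mm above the origin of the tray beneath.
- tray_4: like tray_1, may be absent
- bell: loose counter bell, 86 mm across, 66 mm high, 0.4 kg, chromed dome on a black base. Origin: centre of its underside; z up.
- bell_top (a point): top centre of the bell's button, a chromed disc 22 mm in diameter, 66 mm above the counter when up; goes straight down.
- bell_button (a joint): travel of the bell's button (m): 0 = up, 0.006 = fully down; springs back; 5 N at the bottom.
- flute_1: empty flute glass, 64 mm across the foot, 198 mm high, standing; origin under its foot
- flute_2: as flute_1
- flute_3: as flute_1
- sparkling: dark wine bottle, 88 mm across, 300 mm high, standing; origin under its base
Things that resemble listed ones, but are neither listed nor needed, are in the scene too. What is shaped like the bell but turquoise is not meant.

How it is judged:
By the outcome, as a careful person would: the job done as asked, in the order asked, and still so for the second after the job is handed in, with the robot touching nothing.
Of tray_1, tray_2, tray_3, tray_4 only 2 to 4 are there at a start; the rules pass over those that are not, and their reading is None.
At some moment in a run one of bell, tray_1, tray_2, tray_3, tray_4 may be knocked a few centimetres aside while the robot is not near it.
Once in a run the grip may slacken for a moment while it holds something.
It also fails if it takes over 210 s, if anything falls off the work surface, if the arm or the gripper's body presses on something with over 40 N, if the wrist force passes 120 N, or if a joint passes its speed limit or range.

## Working session

There is one attempt and no reset: what is moved stays moved. The work goes in short steps, Python scripts to look and compute and a shell command to move; the robot and the scene stay as the last step left them, time stands still between calls to the robot, and variables do not carry over. Pictures are saved under pics/ and viewed, at most 14 in all, crops included, and the job is handed in when it is done.

```bash
mkdir -p pics; ls; cat > h.py <<'E'
from plant import *
import numpy as np, cv2
def snap(cam,name,crop=None,scale=1):
    c=calibration(cam); im=capture(cam)
    o=im if crop is None else im[crop[1]:crop[3],crop[0]:crop[2]]
    if scale!=1:o=cv2.resize(o,None,fx=scale,fy=scale,interpolation=cv2.INTER_CUBIC)
    cv2.imwrite('pics/'+name+'.png',o); np.savez('pics/'+name+'.npz',im=im,K=c['intrinsics'],P=c['pose']); return im,c
def load(name):
    d=np.load('pics/'+name+'.npz'); return d['im'],{'intrinsics':d['K'],'pose':d['P']}
def ray(c,u,v):
    K=np.array(c['intrinsics']);P=np.array(c['pose'])
    d=P[:3,:3]@np.linalg.solve(K,[u,v,1.]);return P[:3,3],d
def onz(c,u,v,z):
    o,d=ray(c,u,v);return o+d*(z-o[2])/d[2]
def tri(rs):
    A=np.zeros((3,3));b=np.zeros(3)
    for o,d in rs:
        d=d/np.linalg.norm(d);M=np.eye(3)-np.outer(d,d);A+=M;b+=M@o
    return np.linalg.solve(A,b)
def proj(c,p):
    K=np.array(c['intrinsics']);P=np.array(c['pose'])
    q=K@(P[:3,:3].T@(np.array(p)-P[:3,3]));return q[:2]/q[2]
E
python3 - <<'E'
from h import *
np.set_printoptions(precision=3,suppress=True)
for n in('scene','top'):
    im,c=snap(n,n+'0'); print(n,np.array(c['intrinsics']),np.array(c['pose']))
a=cv2.imread('pics/scene0.png');b=cv2.imread('pics/top0.png')
o=observe();print(o)
c=calibration('wrist');print(np.array(c['intrinsics']),np.array(c['pose']))
import plant;print([k for k in dir(plant) if k[0]!='_'], getattr(plant,'pinch_z',None))
for n in('scene','top'):
    cv2.imwrite(f'pics/{n}0b.png',cv2.resize(cv2.imread(f'pics/{n}0.png'),(800,600),interpolation=cv2.INTER_CUBIC))
E
```

```text
pics
scene [[440.646   0.    250.595]
 [  0.    440.646 190.583]
 [  0.      0.      1.   ]] [[ 0.757  0.526 -0.388  1.038]
 [ 0.653 -0.599  0.463 -0.637]
 [ 0.011 -0.604 -0.797  1.202]
 [ 0.     0.     0.     1.   ]]
top [[396.921   0.    258.918]
 [  0.    396.921 191.481]
 [  0.      0.      1.   ]] [[-0.017 -0.997  0.07   0.438]
 [-1.     0.017  0.004 -0.007]
 [-0.005 -0.069 -0.998  1.23 ]
 [ 0.     0.     0.     1.   ]]
{'time_s': 0.1, 'qpos': array([-65.656,  15.163,  91.972,  -0.002,  72.978,  -2.115]), 'joint_vel': array([-0.025, -0.078, -0.158,  0.05 ,  0.086, -0.043]), 'joint_torque': array([ -0.   , -50.362, -35.807,   0.073,   0.023,  -0.   ]), 'eef_pos': array([ 0.301, -0.604,  0.404]), 'tool_rot': array([-179.887,   -0.002,   26.46 ]), 'force': array([-0.263,  0.39 ,  0.036]), 'wrist_torque': array([ 0.019, -0.015, -0.056]), 'grip_force': 0.0, 'width': 0.08838552208797287}
[[300.739   0.    252.977]
 [  0.    300.739 191.723]
 [  0.      0.      1.   ]] [[ 0.445 -0.859 -0.254  0.366]
 [-0.896 -0.427 -0.123 -0.57 ]
 [-0.003  0.282 -0.959  0.384]
 [ 0.     0.     0.     1.   ]]
['MotionError', 'calibration', 'capture', 'hand_in', 'observe', 'pinch_z'] 0.1473
```

View pics/top0b.png

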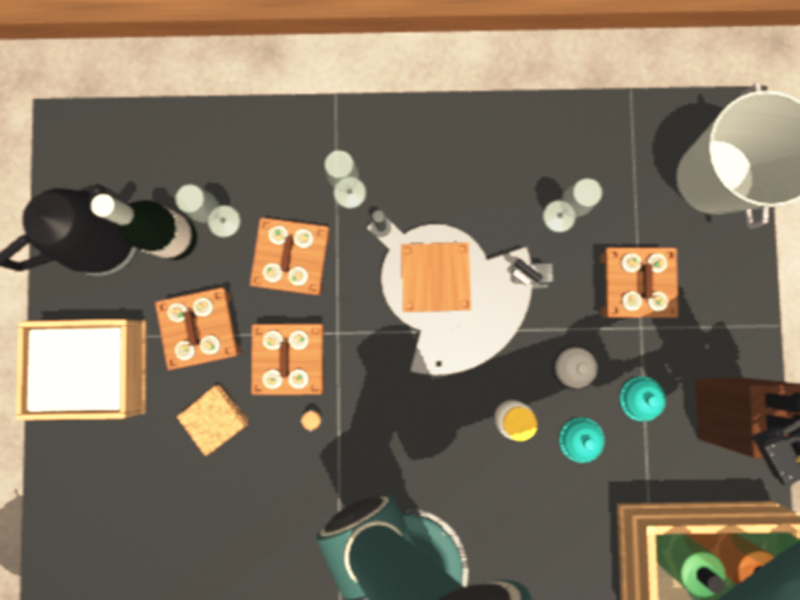

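View pics/scene0b.png

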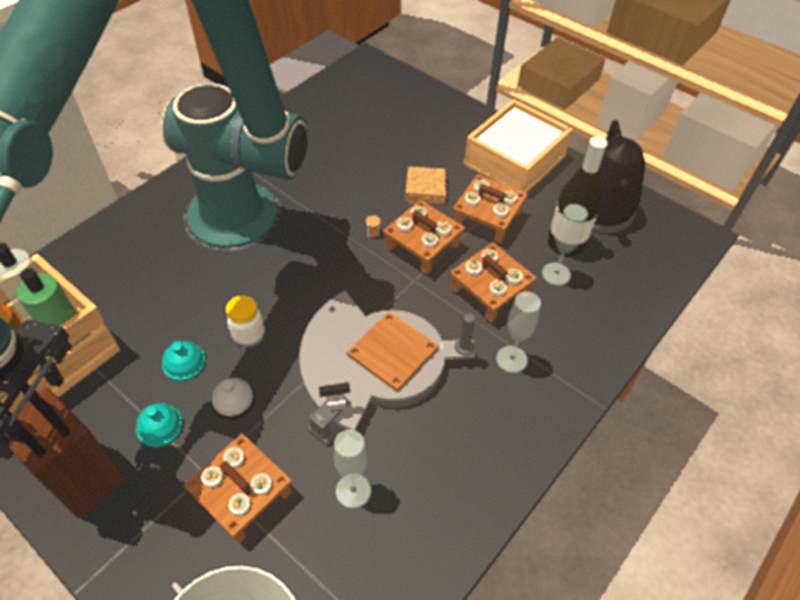

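```bash
python3 - <<'E'
from h import *
np.set_printoptions(precision=3,suppress=True)
_,ct=load('top0');_,cs=load('scene0');k=512/800
P={'post_top':((377,214),(467,320)),'plunger':((525,268),(335,388)),'tA':((192,325),(490,190)),'tB':((287,253),(495,263)),'tC':((284,360),(425,217)),'tD':((646,282),(237,480)),'bell':((577,358),(232,382)),'deck':((436,277),(393,349)),'bottletop':((103,205),(597,145))}
for n,(a,b) in P.items():
    ra,rb=ray(ct,a[0]*k,a[1]*k),ray(cs,b[0]*k,b[1]*k);X=tri([ra,rb]);print(n,X,'reproj',proj(ct,X)/k-a,np.hypot(*X[:2]))
for n,u in {'fl1':(225,221),'fl2':(350,192),'fl3':(560,216)}.items(): print(n,onz(ct,u[0]*k,u[1]*k,0))
print('bottle base',onz(ct,175*k,240*k,0))
# tray yaw by orange mask
im,_=load('top0');h=cv2.cvtColor(im,cv2.COLOR_BGR2HSV)
for n in('tA','tB','tC','tD'):
    a=np.array(P[n][0])*k
    m=cv2.inRange(h,(3,90,60),(22,255,255));w=np.zeros_like(m);cv2.rectangle(w,tuple((a-32).astype(int)),tuple((a+32).astype(int)),255,-1)
    m&=w;m=cv2.morphologyEx(m,cv2.MORPH_CLOSE,np.ones((9,9)))
    c=max(cv2.findContours(m,0,2)[0],key=cv2.contourArea);r=cv2.minAreaRect(c);b=cv2.boxPoints(r)
    W=np.array([onz(ct,*q,.064) for q in b]);e=W[1]-W[0];print(n,r,'ctr',W.mean(0),'sz',np.linalg.norm(e),np.linalg.norm(W[2]-W[1]),'ang',np.degrees(np.arctan2(e[1],e[0]))%90)
E
```

```text
post_top [0.665 0.041 0.135] reproj [1.8   1.866] 0.6660923808060112
plunger [ 0.567 -0.224  0.112] reproj [1.233 1.18 ] 0.6098279946297623
tA [0.475 0.382 0.106] reproj [1.112 1.038] 0.6089330581811006
tB [0.606 0.212 0.103] reproj [-0.312 -0.32 ] 0.6421561640460712
tC [0.411 0.219 0.101] reproj [-0.587 -0.593] 0.46602505813833295
tD [ 0.545 -0.453  0.073] reproj [-0.741 -0.637] 0.7085367802358901
bell [ 0.4   -0.325  0.074] reproj [2.791 2.492] 0.5153828620146965
deck [ 0.563 -0.063  0.049] reproj [-0.243 -0.248] 0.5663274109530083
bottletop [0.655 0.456 0.292] reproj [0.991 0.889] 0.7982172929568792
fl1 [0.688 0.356 0.   ]
fl2 [0.742 0.104 0.   ]
fl3 [ 0.686 -0.317  0.   ]
bottle base [0.651 0.456 0.   ]
tA ((117.96154022216797, 211.30767822265625), (46.47952651977539, 66.09114074707031), 78.69007110595703) ctr [0.469 0.413 0.064] sz 0.1944378187970968 0.1372555180115939 ang 10.403950578182574
tB ((185.0599822998047, 163.57998657226562), (46.66904830932617, 45.820518493652344), 8.13010311126709) ctr [0.607 0.215 0.064] sz 0.13655369040711968 0.1391719234073971 ang 81.92609298100888
tC ((178.0, 229.0), (46.0, 58.0), 90.0) ctr [0.414 0.236 0.064] sz 0.1706736956303667 0.13407922706623412 ang 89.03759813437127
tD ((409.0, 180.5), (45.0, 50.0), 90.0) ctr [ 0.545 -0.445  0.064] sz 0.14750315482960494 0.13307916146599746 ang 89.00224070989182
```

```bash
cat >> h.py <<'E'
def to(x,y,z,yaw=None,o=None):
    """print tool-frame shift (mm) from measured pose, then turn (rad)"""
    o=o or observe();p=o['eef_pos'];w=np.radians(o['tool_rot'][2])
    d=np.array([x,y,z])-p;t=[d[0]*np.cos(w)+d[1]*np.sin(w),d[0]*np.sin(w)-d[1]*np.cos(w),-d[2]]
    s='to: shift mm %s'%np.round(np.array(t)*1e3,1)
    if yaw is not None: s+=' turn %.3f'%-np.radians((yaw-o['tool_rot'][2]+180)%360-180)
    print(s)
E
python3 - <<'E'
from h import *
to(.53,-.21,.42)
E
```

```text
to: shift mm [ 380.9 -250.5  -16.5]
```

```bash
python3 -m creep '[[[36,-24,-10,0],[36,-24,-7,0],[36,-24,0,0],[36,-24,0,0],[36,-24,0,0]]]'; python3 -m creep '[[[36,-24,0,0],[36,-24,0,0],[36,-24,0,0],[36,-24,0,0],[36,-24,0,0]]]'; python3 -m creep '[[[20,-10,0,0],[0,0,0,0],[0,0,0,0]]]'
python3 - <<'E'
from h import *
snap('wrist','w1',scale=1.5);o=observe();print(o['eef_pos'],o['tool_rot'],o['force'])
E
```

```text
time_s: 0.6
eef_pos: [0.4088, -0.415, 0.4213]
tool_rot: [-180.0, 0.0, 26.4]
force: [-0.3, 0.3, -0.0]
width: 0.0882
grip_force: 0.0
time_s: 1.1
eef_pos: [0.5165, -0.2273, 0.4213]
tool_rot: [-180.0, 0.0, 26.5]
force: [0.0, 0.4, -0.4]
width: 0.0883
grip_force: 0.0
time_s: 1.4
eef_pos: [0.5295, -0.211, 0.4212]
tool_rot: [-180.0, 0.1, 26.5]
force: [-0.1, 0.1, 0.6]
width: 0.0878
grip_force: 0.0
[ 0.5291665  -0.21156732  0.4212591 ] [-1.79982466e+02  6.35094791e-02  2.64688692e+01] [ 0.06261239 -0.46088603  0.26803123]
```

View pics/w1.png

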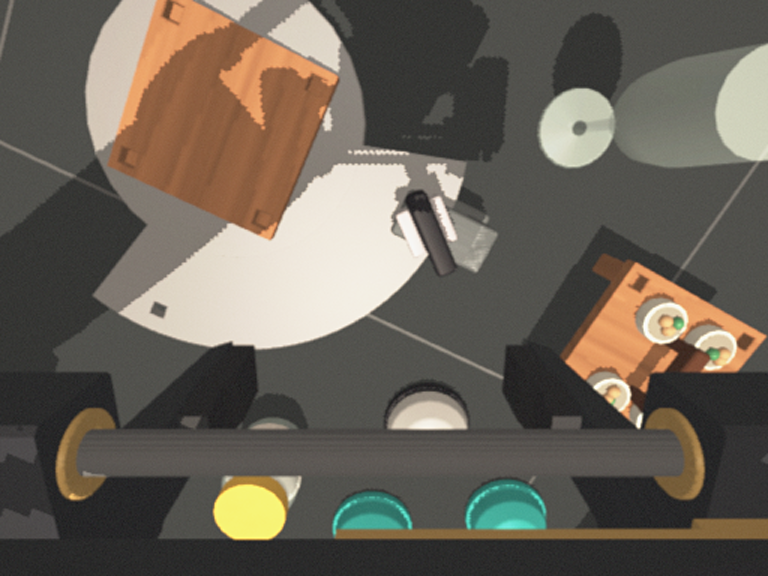

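```bash
python3 - <<'E'
from h import *
np.set_printoptions(precision=4,suppress=True)
im,c=load('w1');k=1/1.5
for a in((415,195),(446,270)):print('bar end',onz(c,a[0]*k,a[1]*k,.122))
a=onz(c,415*k,195*k,.122);b=onz(c,446*k,270*k,.122);d=b-a;print('ang',np.degrees(np.arctan2(d[1],d[0])),np.linalg.norm(d),'ctr',(a+b)/2)
# deck sockets
S=[onz(c,u*k,v*k,.054) for u,v in((174,12),(317,82),(263,219),(126,156))];S=np.array(S);print(S,S.mean(0))
to(.565,-.224,.40,80)
E
```

```text
bar end [ 0.5829 -0.2066  0.122 ]
bar end [ 0.5501 -0.2462  0.122 ]
ang -129.619292854721 0.051450982113403015 ctr [ 0.5665 -0.2264  0.122 ]
[[ 0.6152 -0.0101  0.054 ]
 [ 0.6187 -0.1151  0.054 ]
 [ 0.5119 -0.1178  0.054 ]
 [ 0.5098 -0.0094  0.054 ]] [ 0.5639 -0.0631  0.054 ]
to: shift mm [26.5 27.1 21.3] turn -0.934
```

```bash
python3 -m creep '[[[13,15,10,-0.14],[13,8,10,-0.14],[0,0,0,-0.14],[0,0,0,0],[0,0,0,0]]]'
python3 - <<'E'
from h import *
im,c=snap('wrist','w2',crop=(150,80,350,230),scale=4);o=observe();print(o['eef_pos'],o['tool_rot'],o['force'])
to(.5665,-.2264,.115+pinch_z,50.4)
E
```

```text
time_s: 1.95
eef_pos: [0.5625, -0.2192, 0.4017]
tool_rot: [-180.0, 0.0, 50.2]
force: [0.5, -0.3, 0.4]
width: 0.0881
grip_force: 0.0
[ 0.56256751 -0.21899089  0.40189424] [1.79988666e+02 9.33087737e-03 5.02765781e+01] [-0.18391343  0.2316557   0.11569315]
to: shift mm [ -3.2   7.8 139.6] turn -0.002
```

View pics/w2.png

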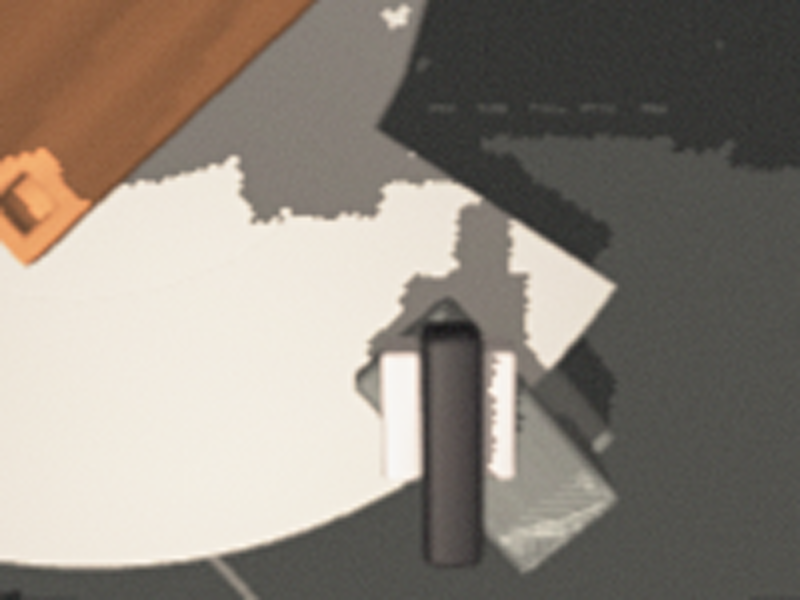

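```bash
python3 - <<'E'
from h import *
np.set_printoptions(precision=4,suppress=True)
_,c1=load('w1');_,c2=load('w2')
a,b=onz(c2,263,163.5,.122),onz(c2,263,221.5,.122);print(a,b,np.linalg.norm(a-b),(a+b)/2)
X=tri([ray(c1,446/1.5,270/1.5),ray(c2,263,221)]);print('far end tri',X)
X=tri([ray(c1,415/1.5,197/1.5),ray(c2,263,162.5)]);print('near end tri',X)
m=(a+b)/2
to(m[0],m[1],.115+pinch_z,50.3)
E
```

```text
[ 0.5834 -0.2061  0.122 ] [ 0.5488 -0.2484  0.122 ] 0.05456968979903806 [ 0.5661 -0.2272  0.122 ]
far end tri [ 0.5532 -0.2418  0.1401]
near end tri [ 0.5805 -0.2109  0.0889]
to: shift mm [ -4.1   8.  139.6] turn -0.000
```

```bash
python3 -m creep '[[[-4,8,40,0],[0,0,40,0],[0,0,40,0],[0,0,20,0],[0,0,0,0]]]'; python3 -m creep '[[[0,0,0,0],[0,0,0,0],[0,0,0,0],[0,0,0,0],[0,0,0,0]]]' 1;  python3 -m creep '[[[0,0,0,0],[0,0,0,0],[0,0,0,0]]]'
```

```text
time_s: 2.5
eef_pos: [0.5646, -0.2258, 0.2579]
tool_rot: [-179.6, 0.1, 50.4]
force: [-1.3, -0.9, -0.6]
width: 0.0883
grip_force: 0.0
time_s: 3.0
eef_pos: [0.5671, -0.2263, 0.2628]
tool_rot: [179.9, -0.0, 50.5]
force: [0.5, 0.1, 0.5]
width: 0.0505
grip_force: 0.0
time_s: 3.3
eef_pos: [0.5667, -0.2262, 0.2617]
tool_rot: [-180.0, 0.0, 50.5]
force: [-0.1, 0.3, -0.6]
width: 0.0265
grip_force: 0.0
```

```bash
python3 -m creep '[[[0,0,0,0],[0,0,0,0],[0,0,0,0],[0,0,0,0]]]';  python3 -m creep '[[[0,0,-6,0],[0,0,-6,0],[0,0,-5,0],[0,0,0,0],[0,0,0,0]]]'
```

```text
time_s: 3.7
eef_pos: [0.5671, -0.2265, 0.2617]
tool_rot: [179.9, -0.0, 50.5]
force: [3.2, -2.5, -2.8]
width: 0.0136
grip_force: 30.0
time_s: 4.2
eef_pos: [0.5669, -0.2265, 0.2774]
tool_rot: [180.0, 0.0, 50.5]
force: [5.9, -4.1, -10.3]
width: 0.0138
grip_force: 30.0
```

```bash
python3 -m creep '[[[0,1,-1.5,0],[0,0,0,-0.12],[0,0,0,-0.15],[0,0,0,-0.15],[0,0,0,-0.15]]]';python3 -m creep '[[[0,0,0,-0.15],[0,0,0,-0.15],[0,0,0,-0.05],[0,0,0,0],[0,0,0,0]]]'
```

```text
time_s: 4.7
eef_pos: [0.5665, -0.2264, 0.2776]
tool_rot: [-179.8, -0.1, 83.5]
force: [2.3, -1.9, -10.5]
width: 0.0139
grip_force: 30.0
time_s: 5.2
eef_pos: [0.566, -0.2264, 0.2779]
tool_rot: [-179.7, -0.2, 103.2]
force: [-1.6, -2.1, -10.7]
width: 0.0137
grip_force: 30.0
```

```bash
python3 -m creep '[[[0,0,2,0],[0,0,1,0],[0,0,0,0]]]'; python3 -m creep '[[[0,0,0,0],[0,0,0,0],[0,0,0,0],[0,0,0,0],[0,0,0,0]]]' -1; python3 -m creep '[[[0,0,-20,0],[0,0,-50,0],[0,0,-50,0],[0,0,0,0],[0,0,0,0]]]'
python3 - <<'E'
from h import *
im,c=snap('wrist','w3');o=observe();print(o['eef_pos'],o['tool_rot'],o['force'])
im2,_=snap('scene','s3'); im3,_=snap('top','t3')
A=cv2.resize(im[80:330,130:430],(480,400)); B=cv2.resize(im2[160:340,160:340],(400,400))
cv2.imwrite('pics/m3.png',cv2.resize(np.hstack([A,B]),(792,360)))
E
```

```text
time_s: 5.5
eef_pos: [0.5662, -0.2265, 0.2759]
tool_rot: [-179.8, -0.1, 103.2]
force: [-5.8, -0.9, -10.3]
width: 0.0136
grip_force: 30.0
time_s: 6.0
eef_pos: [0.5682, -0.2269, 0.2784]
tool_rot: [179.9, 0.1, 103.2]
force: [-0.2, -0.3, 0.3]
width: 0.0514
grip_force: 0.0
time_s: 6.5
eef_pos: [0.5682, -0.227, 0.3999]
tool_rot: [179.8, 0.2, 103.2]
force: [0.2, 0.2, -0.6]
width: 0.0877
grip_force: 0.0
[ 0.56751194 -0.22676608  0.39758832] [1.79946843e+02 3.10732827e-02 1.03235412e+02] [-0.16357062 -0.08141357 -0.50187865]
```

View pics/m3.png

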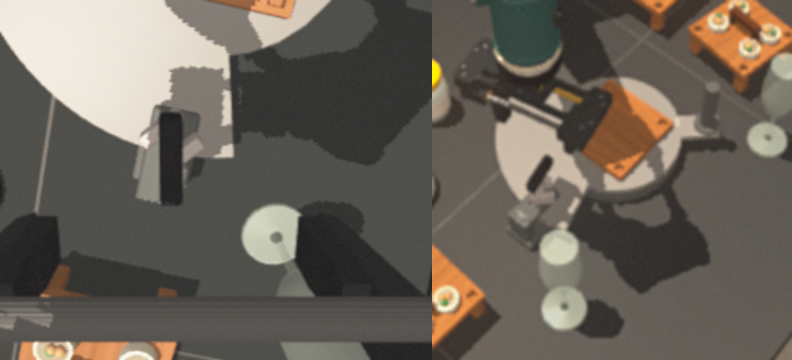

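```bash
python3 - <<'E'
from h import *
to(.662,.038,.42,46)
E
```

```text
to: shift mm [235.8 153.1 -24.7] turn 0.999
```

```bash
python3 -m creep '[[[39,25,-22,0],[40,26,0,0],[40,26,0,0],[40,26,0,0],[40,26,0,0]]]'; python3 -m creep '[[[36,24,0,0],[0,0,0,0.14],[0,0,0,0.14],[0,0,0,0.14],[0,0,0,0.14]]]';python3 -m creep '[[[0,0,0,0.14],[0,0,0,0.14],[0,0,0,0.14],[0,0,0,0.02],[0,0,0,0]]]'
python3 - <<'E'
from h import *
im,c=snap('wrist','w4',scale=1.5);o=observe();print(o['eef_pos'],o['tool_rot'],o['force'])
E
```

```text
time_s: 7.15
eef_pos: [0.647, -0.0029, 0.4162]
tool_rot: [-179.8, -0.1, 103.2]
force: [-0.5, 0.6, 0.2]
width: 0.088
grip_force: 0.0
time_s: 7.65
eef_pos: [0.6619, 0.0362, 0.4157]
tool_rot: [-179.8, 0.1, 70.9]
force: [0.9, 0.4, 0.6]
width: 0.0881
grip_force: 0.0
time_s: 8.15
eef_pos: [0.662, 0.0358, 0.4168]
tool_rot: [-179.9, 0.1, 46.1]
force: [0.2, -0.4, 0.5]
width: 0.0879
grip_force: 0.0
[0.66206387 0.03582117 0.41718138] [-1.79902630e+02  9.05337230e-02  4.60887062e+01] [-0.04901756  0.33884929  0.4183341 ]
```

View pics/w4.png

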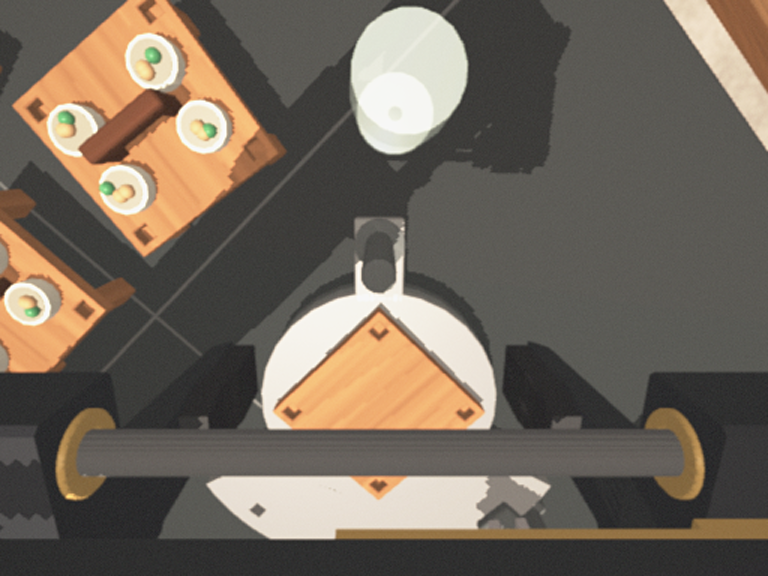

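```bash
python3 - <<'E'
from h import *
_,c=load('w4')
p=onz(c,378.5/1.5,270/1.5,.142);print(p, np.hypot(p[0]-.564,p[1]+.063))
S=np.array([onz(c,u/1.5,v/1.5,.054) for u,v in((379,333),(465,412),(379,487),(291,411))]);print(S,S.mean(0))
to(p[0],p[1],.128+pinch_z,46)
E
```

```text
[0.66665887 0.04405669 0.142     ] 0.1483238965603603
[[ 0.61423684 -0.01023843  0.054     ]
 [ 0.61681732 -0.11439604  0.054     ]
 [ 0.5093841  -0.11890594  0.054     ]
 [ 0.50927119 -0.00966086  0.054     ]] [ 0.56242736 -0.06330032  0.054     ]
to: shift mm [  9.1  -2.4 141.9] turn 0.002
```

```bash
python3 -m creep '[[[5,-2,45,0],[0,0,45,0],[0,0,40,0],[0,0,12,0],[0,0,0,0]]]'; python3 -m creep '[[[0,0,0,0],[0,0,0,0],[0,0,0,0],[0,0,0,0],[0,0,0,0]]]' 1;  python3 -m creep '[[[0,0,0,0],[0,0,0,0],[0,0,0,0],[0,0,0,0],[0,0,0,0]]]'
```

```text
time_s: 8.7
eef_pos: [0.6632, 0.0408, 0.2738]
tool_rot: [-179.8, 0.2, 46.0]
force: [-0.5, 0.8, -0.2]
width: 0.0881
grip_force: 0.0
time_s: 9.2
eef_pos: [0.6646, 0.0408, 0.2778]
tool_rot: [179.9, -0.1, 45.9]
force: [0.5, 0.1, 0.3]
width: 0.0501
grip_force: 0.0
time_s: 9.7
eef_pos: [0.6643, 0.0408, 0.2765]
tool_rot: [-180.0, 0.0, 45.9]
force: [0.3, -0.5, 0.8]
width: 0.0211
grip_force: 30.0
```

```bash
python3 -m creep '[[[-1.5,-20.6,0,-0.1428],[-1.5,-20.6,0,-0.1428],[-1.5,-20.6,0,-0.1428],[0,0,0,0]]]'
```

```text
time_s: 10.1
eef_pos: [0.6101, 0.074, 0.2766]
tool_rot: [-179.9, 0.0, 70.7]
force: [0.3, -0.6, -1.5]
width: 0.0207
grip_force: 30.0
```

```bash
python3 -m creep '[[[-1.5,-20.6,0,-0.1428],[-1.5,-20.6,0,-0.1428],[-1.5,-20.6,0,-0.1428],[-1.5,-20.6,0,-0.1428],[-1.5,-20.6,0,-0.1428]]]';python3 -m creep '[[[-1.5,-20.6,0,-0.1428],[-1.5,-20.6,0,-0.1428],[-1.5,-20.6,0,-0.1428],[0,0,0,0],[0,0,0,0]]]'
```

```text
time_s: 10.6
eef_pos: [0.5104, 0.0718, 0.2765]
tool_rot: [179.9, -0.1, 111.6]
force: [0.7, -0.9, -1.3]
width: 0.0206
grip_force: 30.0
time_s: 11.1
eef_pos: [0.4587, 0.0373, 0.2765]
tool_rot: [-180.0, -0.2, 135.7]
force: [-5.4, 3.4, 2.0]
width: 0.021
grip_force: 30.0
```

```bash
python3 -m creep '[[[0,0,0,0],[0,0,0,0],[0,0,0,0],[0,0,0,0]]]' -1;python3 -m creep '[[[0,0,-40,0],[0,0,-50,0],[0,0,-30,0],[0,0,0,0]]]'; python3 - <<'E'
from h import *
snap('top','t4');snap('scene','s4')
to(.5675,-.2268,.38,103.2)
E
```

```text
time_s: 11.5
eef_pos: [0.4601, 0.0372, 0.2768]
tool_rot: [180.0, 0.0, 135.9]
force: [0.9, -0.3, 0.1]
width: 0.0511
grip_force: 0.0
time_s: 11.9
eef_pos: [0.4617, 0.0373, 0.4025]
tool_rot: [179.6, 0.4, 135.9]
force: [-0.3, 0.3, 1.0]
width: 0.0829
grip_force: 0.0
to: shift mm [-260.9 -114.9   17.3] turn 0.571
```

```bash
python3 -m creep '[[[-43,-19,0,0],[-43,-19,0,0],[-43,-19,0,0],[-43,-19,0,0],[-43,-19,0,0]]]'; python3 -m creep '[[[-43,-19,0,0],[0,0,0,0.143],[0,0,0,0.143],[0,0,0,0.143],[0,0,0,0.142]]]'; python3 -m creep '[[[0,0,0,0],[0,0,0,0],[0,0,0,0]]]'
python3 - <<'E'
from h import *
to(.567,-.2268,.276,103.2)
im,c=snap('wrist','w5');o=observe();print(o['eef_pos'],o['tool_rot'])
im4,_=load('t4')
cv2.imwrite('pics/m5.png',np.hstack([cv2.resize(im[100:300,150:350],(400,400)),cv2.resize(im4[120:260,200:370],(486,400))[:,:390]]))
E
```

```text
time_s: 12.5
eef_pos: [0.5478, -0.1821, 0.3937]
tool_rot: [-179.9, -0.2, 135.9]
force: [0.7, 1.2, 0.5]
width: 0.0879
grip_force: 0.0
time_s: 13.0
eef_pos: [0.5651, -0.2242, 0.3932]
tool_rot: [-179.8, -0.2, 102.8]
force: [0.6, 0.7, -0.8]
width: 0.0882
grip_force: 0.0
time_s: 13.3
eef_pos: [0.5655, -0.224, 0.3955]
tool_rot: [-179.9, -0.1, 103.4]
force: [-0.1, 0.6, 0.1]
width: 0.0877
grip_force: 0.0
to: shift mm [ -3.1   0.8 119.5] turn 0.003
[ 0.56560944 -0.22400125  0.39588999] [-1.79947510e+02 -3.91035074e-02  1.03333918e+02]
```

View pics/m5.png

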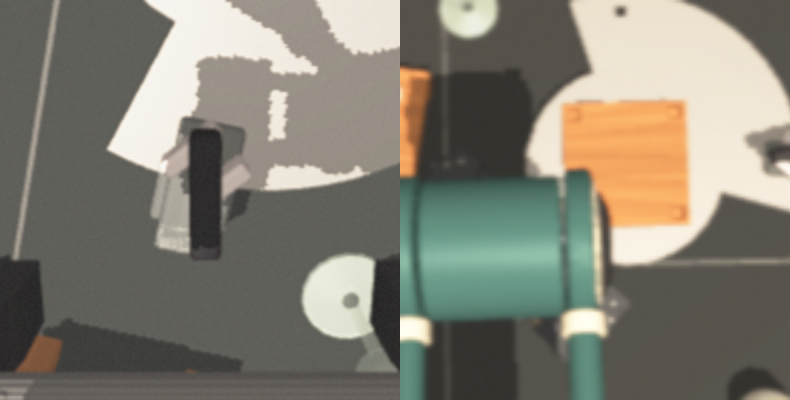

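```bash
python3 -m creep '[[[-3,1,40,0],[0,0,40,0],[0,0,39,0],[0,0,0,0],[0,0,0,0]]]';  python3 -m creep '[[[0,0,0,0],[0,0,0,0],[0,0,0,0],[0,0,0,0],[0,0,0,0]]]' 1;  python3 -m creep '[[[0,0,0,0],[0,0,0,0],[0,0,0,0],[0,0,0,0],[0,0,0,0]]]';  python3 -m creep '[[[0,0,-2,0.1],[0,0,0,0.15],[0,0,0,0.15],[0,0,0,0.15],[0,0,0,0.15]]]';  python3 -m creep '[[[0,0,0,0.15],[0,0,4,0],[0,0,4,0],[0,0,4,0],[0,0,0,0]]]'
```

```text
time_s: 13.85
eef_pos: [0.5673, -0.2267, 0.2775]
tool_rot: [-179.9, -0.1, 103.3]
force: [0.5, 0.4, 0.2]
width: 0.0885
grip_force: 0.0
time_s: 14.35
eef_pos: [0.5676, -0.2269, 0.2784]
tool_rot: [179.9, 0.0, 103.2]
force: [0.3, 0.6, 1.5]
width: 0.0502
grip_force: 0.0
time_s: 14.85
eef_pos: [0.5663, -0.227, 0.2774]
tool_rot: [-179.8, -0.0, 103.3]
force: [-6.2, -1.0, 4.1]
width: 0.0139
grip_force: 30.0
time_s: 15.35
eef_pos: [0.5668, -0.2271, 0.2773]
tool_rot: [-179.9, 0.1, 62.8]
force: [2.4, -2.8, -10.0]
width: 0.0138
grip_force: 30.0
time_s: 15.85
eef_pos: [0.5671, -0.2271, 0.2667]
tool_rot: [-180.0, 0.1, 54.6]
force: [1.6, -4.8, -8.0]
width: 0.0135
grip_force: 30.0
```

```bash
python3 -m creep '[[[0,0,4,0],[0,0,0,0],[0,0,0,0]]]';  python3 -m creep '[[[0,0,0,0],[0,0,0,0],[0,0,0,0],[0,0,0,0],[0,0,0,0]]]' -1; python3 -m creep '[[[0,0,-40,0],[0,0,-50,0],[0,0,-50,0],[0,0,0,0],[0,0,0,0]]]'
python3 - <<'E'
from h import *
im,c=snap('wrist','w6',scale=1.5);o=observe();print(o['eef_pos'],o['tool_rot'])
cv2.imwrite('pics/m6.png',cv2.resize(im[20:260,100:420],(640,480)))
E
```

```text
time_s: 16.15
eef_pos: [0.5672, -0.2271, 0.2641]
tool_rot: [180.0, 0.0, 54.6]
force: [-1.7, -4.5, -2.2]
width: 0.0134
grip_force: 30.0
time_s: 16.65
eef_pos: [0.5676, -0.2266, 0.2639]
tool_rot: [180.0, -0.0, 54.5]
force: [-0.5, 0.3, 1.2]
width: 0.0515
grip_force: 0.0
time_s: 17.15
eef_pos: [0.5679, -0.2269, 0.4061]
tool_rot: [179.7, -0.1, 54.5]
force: [-0.4, 0.2, -0.0]
width: 0.0879
grip_force: 0.0
[ 0.56725616 -0.22667302  0.40373294] [ 1.79980904e+02 -1.20565524e-02  5.45266160e+01]
```

View pics/m6.png

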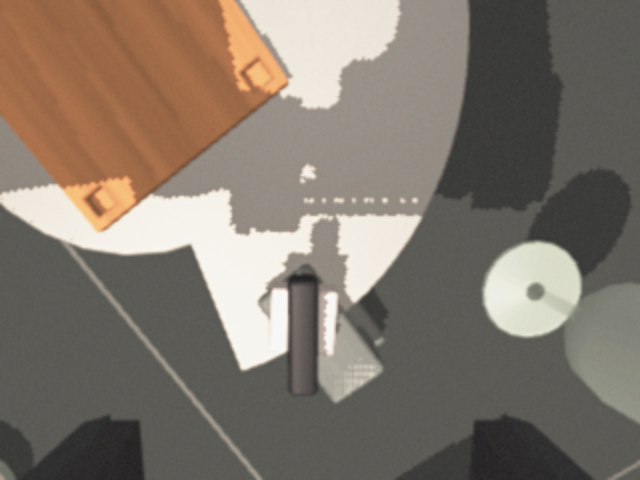

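```bash
python3 - <<'E'
from h import *
to(.555,-.063,.37,0)
E
```

```text
to: shift mm [ 126.2 -105.    33.7] turn 0.952
```

```bash
python3 -m creep '[[[32,-26,8,0],[32,-26,8,0],[32,-26,8,0],[30,-27,9,0],[0,0,0,0.136]]]'; python3 -m creep '[[[0,0,0,0.136],[0,0,0,0.136],[0,0,0,0.136],[0,0,0,0.136],[0,0,0,0.136]]]'; python3 -m creep '[[[0,0,0,0.136],[0,0,0,0],[0,0,0,0]]]'
cat >> h.py <<'E'
def worldpix(c,pts,z): return np.array([onz(c,u,v,z) for u,v in np.asarray(pts,float).reshape(-1,2)])
def deck(c,im,z=.054,guess=(.563,-.063)):
    h=cv2.cvtColor(im,cv2.COLOR_BGR2HSV);m=cv2.inRange(h,(3,90,40),(25,255,255))
    m=cv2.morphologyEx(m,cv2.MORPH_CLOSE,np.ones((7,7)));g=proj(c,(*guess,z))
    best=[q for q in cv2.findContours(m,0,cv2.CHAIN_APPROX_NONE)[0] if cv2.pointPolygonTest(q,tuple(map(float,g)),False)>=0]
    W=worldpix(c,max(best,key=cv2.contourArea),z)[:,:2]*1e3
    r=cv2.minAreaRect(W.astype(np.float32));return np.round(r[0],1),np.round(r[1],1),round((r[2]+45)%90-45,2),best
def dishes(c,im,guess,z=.085,rad=.09,show=None):
    """white dish rims -> tray centre (m), yaw deg of handle axis mod 180"""
    h=cv2.cvtColor(im,cv2.COLOR_BGR2HSV);w=cv2.inRange(h,(0,0,120),(179,75,255))
    out=[]
    for q in cv2.findContours(w,cv2.RETR_EXTERNAL,cv2.CHAIN_APPROX_NONE)[0]:
        if cv2.contourArea(q)<60: continue
        W=worldpix(c,q,z)[:,:2];(x,y),r=cv2.minEnclosingCircle((W*1e3).astype(np.float32))
        if 13<r<24 and np.hypot(x/1e3-guess[0],y/1e3-guess[1])<rad: out.append((x,y,r))
    return np.array(out)
def fit(D):
    """D: 4 dish centres mm -> centre, handle yaw, side lengths"""
    P=D[:,:2];ctr=P.mean(0);r=cv2.minAreaRect(P.astype(np.float32));b=cv2.boxPoints(r)
    e=[b[1]-b[0],b[2]-b[1]];e.sort(key=np.linalg.norm);l=e[1]
    a=np.degrees(np.arctan2(l[1],l[0]));return ctr,(a+90)%180-90,np.linalg.norm(e[1]),np.linalg.norm(e[0])
E
python3 - <<'E'
from h import *
im,c=snap('wrist','w7',scale=1.5);o=observe();print(o['eef_pos'],o['tool_rot'])
d=deck(c,im);print(d[:3])
# sockets: dark blobs near expected
S=[(.563+a*.053,-.063+b*.053) for a in(-1,1) for b in(-1,1)];g=cv2.cvtColor(im,cv2.COLOR_BGR2GRAY)
for s in S:
    p=proj(c,(*s,.054));u,v=p.round().astype(int);w=g[v-10:v+11,u-10:u+11].astype(float)
    t=(w.min()+np.median(w))/2;m=(w<t).astype(np.uint8);n,l,st,ce=cv2.connectedComponentsWithStats(m)
    i=1+np.argmax(st[1:,4]);q=ce[i]+[u-10,v-10];print(p.round(1),q.round(1),st[i],onz(c,*q,.054)[:2].round(4))
E
```

```text
time_s: 17.7
eef_pos: [0.5528, -0.0591, 0.3659]
tool_rot: [-179.5, 0.2, 46.8]
force: [0.2, 0.1, -0.6]
width: 0.0879
grip_force: 0.0
time_s: 18.2
eef_pos: [0.554, -0.063, 0.3676]
tool_rot: [-179.9, 0.3, 7.5]
force: [-0.2, -0.3, -1.2]
width: 0.0882
grip_force: 0.0
time_s: 18.5
eef_pos: [0.5544, -0.0632, 0.3687]
tool_rot: [-180.0, 0.2, 0.2]
force: [-0.6, 0.3, 0.2]
width: 0.088
grip_force: 0.0
[ 0.55456119 -0.06318948  0.36912237] [-1.79973005e+02  1.51601140e-01  1.37615418e-01]
(array([563.2, -62.4]), array([129.9, 129.5]), 0.68)
[305.1 218.7] [306.1 219.5] [ 5  4 12 11 80] [ 0.509  -0.1171]
[204.2 218.4] [202.2 220.4] [ 4  6 12 11 52] [ 0.5078 -0.0079]
[310.9 114.5] [315.  113.1] [13  3  3 13 25] [ 0.6173 -0.1198]
[199.2 114.3] [192.7 115.1] [ 3  5  3 13 27] [ 0.6152 -0.0038]
```

View pics/w7.png

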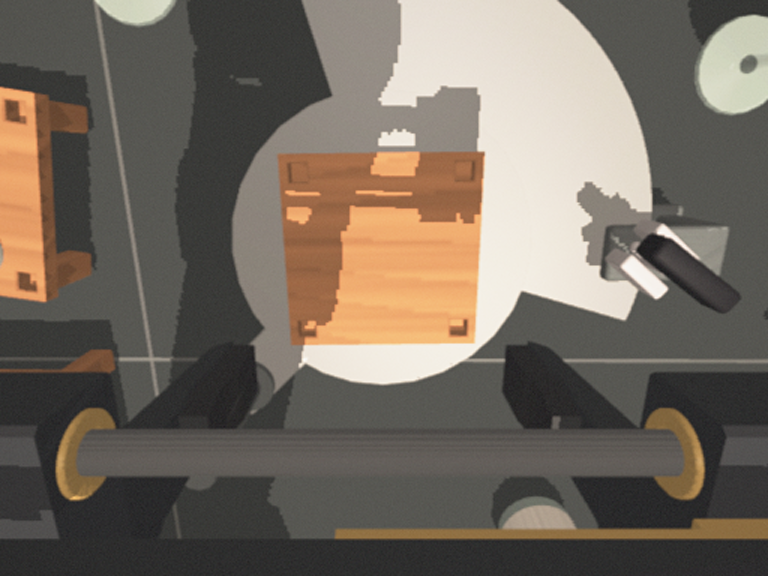

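```bash
python3 -m creep '[[[8,-50,-10,0],[8,-50,-11,0],[8,-50,0,0],[8,-50,0,0],[8,-50,0,0]]]'; python3 -m creep '[[[4,-25,0,0.14],[0,0,0,0],[0,0,0,0]]]'
python3 - <<'E'
from h import *
np.set_printoptions(precision=2,suppress=True)
im,c=snap('wrist','w8');o=observe();print(o['eef_pos'],o['tool_rot'])
D=dishes(c,im,(.606,.212));print(D)
if len(D)==4: print(fit(D))
print(deck(c,im,.064,(.606,.212))[:3])
E
```

```text
time_s: 19.05
eef_pos: [0.5942, 0.1834, 0.3907]
tool_rot: [180.0, 0.0, 0.1]
force: [0.7, -1.0, 0.6]
width: 0.0881
grip_force: 0.0
time_s: 19.35
eef_pos: [0.598, 0.2068, 0.3902]
tool_rot: [179.9, 0.1, -7.8]
force: [0.2, -0.2, -0.1]
width: 0.0883
grip_force: 0.0
[0.6  0.21 0.39] [179.93   0.06  -7.87]
[[571.65 197.33  17.34]
 [578.51 242.28  17.54]
 [639.57 186.51  16.38]
 [646.37 232.35  16.69]]
(array([609.03, 214.62]), np.float32(-8.43454), np.float32(68.77758), np.float32(46.342876))
(array([606.3, 215.3]), array([131.3, 130.9]), -8.74)
```

```bash
python3 - <<'E'
from h import *
np.set_printoptions(precision=2,suppress=True)
im,c=load('w8')
D=dishes(c,im,(.606,.212),z=.072);print(D,fit(D))
h=cv2.cvtColor(im,cv2.COLOR_BGR2HSV)
p=proj(c,(.606,.215,.1)).round().astype(int);print(p)
print(h[p[1]-2:p[1]+3:2,p[0]-24:p[0]+25:4].tolist()); print(h[p[1]-40:p[1]+41:5,p[0]].tolist())
b=deck(c,im,.064,(.606,.212))[3];W=worldpix(c,max(b,key=cv2.contourArea),.064)[:,:2]*1e3
e=cv2.boxPoints(cv2.minAreaRect(W.astype(np.float32)));print(e)
E
```

```text
[[567.15 197.28  18.13]
 [574.32 244.27  18.34]
 [638.17 185.96  17.12]
 [645.28 233.9   17.45]] (array([606.23, 215.35]), np.float32(-8.4346695), np.float32(71.912346), np.float32(48.45517))
[245 177]
[[[12, 136, 175], [12, 143, 170], [12, 141, 170], [12, 140, 170], [12, 137, 119], [10, 124, 99], [11, 131, 99], [9, 133, 96], [12, 136, 167], [12, 140, 166], [12, 140, 166], [12, 140, 162], [12, 137, 162]], [[12, 141, 177], [11, 141, 176], [11, 139, 176], [12, 138, 177], [11, 134, 122], [9, 124, 101], [11, 135, 96], [9, 119, 101], [12, 140, 171], [12, 141, 173], [12, 139, 172], [12, 140, 170], [12, 140, 170]], [[12, 137, 171], [12, 139, 172], [12, 143, 170], [11, 140, 170], [10, 135, 121], [10, 126, 99], [9, 122, 100], [9, 128, 100], [12, 139, 167], [13, 140, 166], [12, 137, 167], [12, 139, 167], [11, 138, 165]]]
[[12, 142, 180], [8, 130, 90], [11, 133, 98], [9, 122, 100], [9, 128, 98], [9, 128, 98], [8, 125, 96], [10, 121, 99], [11, 135, 96], [9, 126, 99], [10, 128, 100], [9, 125, 98], [11, 133, 98], [10, 128, 98], [10, 129, 93], [12, 141, 174], [12, 139, 171]]
[[531.67 160.4 ]
 [661.05 140.51]
 [680.99 270.26]
 [551.61 290.15]]
```

```bash
python3 - <<'E'
from h import *
to(.6063,.2153,.2393,-8.43)
E
```

```text
to: shift mm [  6.9 -10.4 151. ] turn 0.010
```

```bash
python3 -m creep '[[[7,-10.4,40,0.01],[0,0,45,0],[0,0,45,0],[0,0,21,0],[0,0,0,0]]]';  python3 -m creep '[[[0,0,0,0],[0,0,0,0],[0,0,0,0],[0,0,0,0],[0,0,0,0]]]' 1;  python3 -m creep '[[[0,0,0,0],[0,0,0,0],[0,0,0,0],[0,0,0,0],[0,0,0,0]]]'; python3 -m creep '[[[0,0,0,0],[0,0,-30,0],[0,0,-40,0],[0,0,0,0]]]'
```

```text
time_s: 19.9
eef_pos: [0.6044, 0.2131, 0.2351]
tool_rot: [179.7, 0.5, -8.6]
force: [-0.2, 0.2, -0.4]
width: 0.0883
grip_force: 0.0
time_s: 20.4
eef_pos: [0.607, 0.216, 0.2412]
tool_rot: [-180.0, -0.1, -8.6]
force: [-0.1, -0.7, 1.0]
width: 0.0502
grip_force: 0.0
time_s: 20.9
eef_pos: [0.6067, 0.2154, 0.2399]
tool_rot: [179.9, 0.0, -8.6]
force: [-0.2, -0.4, -0.4]
width: 0.0134
grip_force: 30.0
time_s: 21.3
eef_pos: [0.6089, 0.2167, 0.3156]
tool_rot: [-179.7, -0.5, -8.6]
force: [1.1, 0.0, -3.0]
width: 0.0138
grip_force: 30.0
```

```bash
python3 -m creep '[[[0,0,-40,0],[0,0,-45,0],[-10,30,0,-0.08],[-10,45,0,-0.08],[-10,45,0,0]]]'; python3 -m creep '[[[-10,45,0,0],[-5,40,0,0],[0,40,0,0],[0,0,0,0],[0,0,0,0]]]'
python3 - <<'E'
from h import *
o=observe();print(o['eef_pos'],o['tool_rot'],o['width'])
to(.5632,-.0624,.315,.7)
E
```

```text
time_s: 21.8
eef_pos: [0.5684, 0.098, 0.3931]
tool_rot: [-180.0, 0.1, 0.8]
force: [0.4, -0.8, -4.4]
width: 0.0136
grip_force: 30.0
time_s: 22.3
eef_pos: [0.5553, -0.0275, 0.3931]
tool_rot: [-179.9, 0.1, 0.4]
force: [0.6, 0.6, -3.2]
width: 0.0136
grip_force: 30.0
[ 0.55530117 -0.02749047  0.39305903] [-1.79932434e+02  1.43959107e-01  4.04040228e-01] 0.013558724640887768
to: shift mm [ 7.7 35.  78.1] turn -0.005
```

```bash
python3 -m creep '[[[8,35,30,-0.005],[0,0,40,0],[0,0,8,0],[0,0,0,0],[0,0,0,0]]]'
python3 - <<'E'
from h import *
np.set_printoptions(precision=2,suppress=True)
im,c=snap('wrist','w9');o=observe();print(o['eef_pos']*1e3,o['tool_rot'],o['width'])
D=dishes(c,im,o['eef_pos'],z=o['eef_pos'][2]-.1473-.02);print(D); 
print(proj(c,(o['eef_pos'][0],o['eef_pos'][1],o['eef_pos'][2]-.147)))
to(.5632,-.0624,.315,.7)
cv2.imwrite('pics/w9.png',cv2.resize(im,(640,480)))
E
```

```text
time_s: 22.8
eef_pos: [0.5647, -0.0606, 0.3179]
tool_rot: [-180.0, -0.1, 0.9]
force: [0.6, -0.3, -3.5]
width: 0.0135
grip_force: 30.0
[565.08 -60.78 318.81] [179.99  -0.17   0.92] 0.013799952546218217
[[600.93 -82.64  18.27]
 [600.62 -34.14  18.02]]
[257.07 264.21]
to: shift mm [-1.9  1.6  3.8] turn 0.004
```

View pics/w9.png

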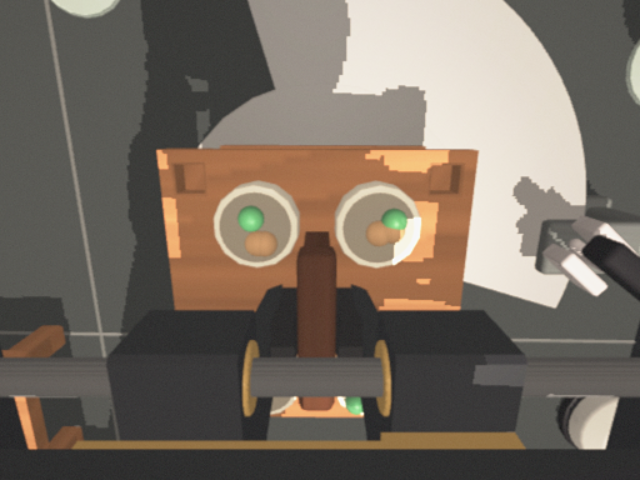

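```bash
python3 -m creep '[[[-1.7,2.6,8,0.004],[0,0,8,0],[0,0,0,0],[0,0,4,0],[0,0,4,0]]]'; python3 -m creep '[[[0,0,0,0],[0,0,4,0],[0,0,3,0],[0,0,0,0],[0,0,0,0]]]'
```

```text
time_s: 23.35
eef_pos: [0.5626, -0.0644, 0.293]
tool_rot: [180.0, -0.0, 0.6]
force: [-0.2, -0.1, -4.0]
width: 0.0134
grip_force: 30.0
time_s: 23.85
eef_pos: [0.5625, -0.0643, 0.2859]
tool_rot: [-180.0, -0.0, 0.6]
force: [-0.4, -0.3, -2.9]
width: 0.0135
grip_force: 30.0
```

```bash
python3 -m creep '[[[0,0,2,0],[0,0,1,0],[0,0,0,0],[0,0,0,0]]]'
```

```text
time_s: 24.25
eef_pos: [0.5626, -0.0644, 0.2855]
tool_rot: [180.0, -0.0, 0.6]
force: [-6.1, -0.6, 8.2]
width: 0.0132
grip_force: 30.0
```

```bash
python3 -m creep '[[[0,0,-2,0],[0,0,0,0],[0,0,0,0],[0,0,0,0],[0,0,0,0]]]' -1; python3 -m creep '[[[0,0,0,0],[0,0,-50,0],[0,0,-50,0],[-4,0,-48,0],[0,0,0,0]]]'; python3 -m creep '[[[0,0,0,0],[0,0,0,0]]]'
python3 - <<'E'
from h import *
np.set_printoptions(precision=2,suppress=True)
im,c=snap('wrist','w10');o=observe();print(o['eef_pos']*1e3,o['tool_rot'],o['width'])
D=dishes(c,im,(.563,-.063),z=.072+.046);print(fit(D));print(deck(c,im,.064+.046,(.563,-.063))[:3])
im,c=snap('top','t10')
k=.64
for n,g in{'tA':(.475,.382),'tC':(.411,.219),'tD':(.545,-.45)}.items():
    D=dishes(c,im,g,z=.075,rad=.11);print(n,len(D), fit(D) if len(D)==4 else D)
to(.402,.219,.39,0)
E
```

```text
time_s: 24.75
eef_pos: [0.5625, -0.0643, 0.2847]
tool_rot: [-180.0, 0.0, 0.6]
force: [1.1, -0.2, 0.6]
width: 0.0514
grip_force: 0.0
time_s: 25.25
eef_pos: [0.5604, -0.0646, 0.442]
tool_rot: [179.9, -0.8, 0.6]
force: [0.4, 0.6, 0.3]
width: 0.088
grip_force: 0.0
time_s: 25.45
eef_pos: [0.5579, -0.0643, 0.4312]
tool_rot: [-180.0, 0.2, 0.6]
force: [-0.1, 0.1, -0.9]
width: 0.0885
grip_force: 0.0
[557.85 -64.23 430.53] [-179.96    0.23    0.61] 0.0881829346459428
(array([562.32, -62.73]), np.float32(0.47998047), np.float32(72.105316), np.float32(48.779026))
(array([563.1, -62.9]), array([130.4, 131. ]), 0.59)
tA 3 [[430.67 408.84  17.33]
 [442.07 361.78  17.77]
 [510.24 375.8   18.17]]
tC 4 (array([411.37, 221.06]), np.float32(-0.865921), np.float32(72.829605), np.float32(47.94035))
tD 3 [[ 529.94 -412.95   17.23]
 [ 601.19 -463.03   17.54]
 [ 601.73 -414.96   16.87]]
to: shift mm [-152.9 -284.9   40.4] turn 0.011
```

```bash
python3 -m creep '[[[-25,-48,0,0],[-26,-48,0,0],[-26,-48,0,0],[-26,-48,10,0],[-26,-48,15,0]]]'; python3 -m creep '[[[-25,-46,15,0.02],[0,0,0,0],[0,0,0,0],[0,0,0,0]]]'
python3 - <<'E'
from h import *
np.set_printoptions(precision=2,suppress=True)
im,c=snap('wrist','w11');o=observe();print(o['eef_pos']*1e3,o['tool_rot'],o['width'])
D=dishes(c,im,(.411,.221),z=.072);print(len(D),fit(D));d=deck(c,im,.064,(.411,.221));print(d[:3])
ctr,yaw,_,_=fit(D);w=np.radians(yaw);t=ctr/1e3+.0015*np.array([np.sin(w),-np.cos(w)]);print(t);to(t[0],t[1],.2393,yaw)
E
```

```text
time_s: 26.05
eef_pos: [0.4378, 0.1536, 0.4095]
tool_rot: [180.0, 0.0, 0.6]
force: [0.9, 0.7, -0.3]
width: 0.0882
grip_force: 0.0
time_s: 26.45
eef_pos: [0.4161, 0.1937, 0.3964]
tool_rot: [179.9, 0.0, -0.6]
force: [0.4, -0.2, 0.7]
width: 0.0883
grip_force: 0.0
[416.42 193.39 396.84] [179.97   0.    -0.62] 0.08806393012599713
4 (array([411.47, 220.59]), np.float32(-0.27424622), np.float32(72.83085), np.float32(48.257603))
(array([384.9, 220.9]), array([131.4, 183.5]), -0.6)
[0.41 0.22]
to: shift mm [ -5.2 -25.6 157.5] turn -0.006
```

```bash
python3 -m creep '[[[-5,-25.6,40,0],[0,0,45,0],[0,0,45,0],[0,0,27,0],[0,0,0,0]]]';  python3 -m creep '[[[0,0,0,0],[0,0,0,0],[0,0,0,0],[0,0,0,0],[0,0,0,0]]]' 1;  python3 -m creep '[[[0,0,0,0],[0,0,0,0],[0,0,0,0],[0,0,0,0],[0,0,0,0]]]'; python3 -m creep '[[[0,0,0,0],[0,0,-40,0],[0,0,-50,0],[0,0,-50,0]]]'
```

```text
time_s: 27.0
eef_pos: [0.4097, 0.2176, 0.2359]
tool_rot: [179.8, 0.5, -0.7]
force: [-0.3, -0.7, -0.5]
width: 0.0879
grip_force: 0.0
time_s: 27.5
eef_pos: [0.4113, 0.2202, 0.241]
tool_rot: [-179.9, -0.1, -0.5]
force: [0.1, 0.6, 0.8]
width: 0.0503
grip_force: 0.0
time_s: 28.0
eef_pos: [0.4108, 0.2197, 0.2398]
tool_rot: [180.0, 0.0, -0.5]
force: [0.6, -1.6, -0.5]
width: 0.0135
grip_force: 30.0
time_s: 28.4
eef_pos: [0.41, 0.2196, 0.3797]
tool_rot: [179.9, 0.2, -0.5]
force: [1.1, 0.4, -2.9]
width: 0.0136
grip_force: 30.0
```

```bash
python3 -m creep '[[[0,0,-45,0],[25,45,0,-0.02],[25,45,0,0],[25,45,0,0],[25,45,0,0]]]'; python3 -m creep '[[[25,45,0,0],[25,45,0,0],[5,15,0,0],[0,0,0,0],[0,0,0,0]]]'
cat >> h.py <<'E'
def held(name,tx=.5625,ty=-.0643,tz=None,yaw=.6):
    im,c=snap('wrist',name);o=observe();p=o['eef_pos'];print(np.round(p*1e3,1),o['tool_rot'][2].round(2),o['width'].round(4))
    D=dishes(c,im,p,z=p[2]-.1673);w=np.radians(o['tool_rot'][2])
    m=D[:,:2].mean(0)-36*np.array([np.cos(w),np.sin(w)])-p[:2]*1e3
    print(len(D),'held off tool x,y',round(m[0]*np.cos(w)+m[1]*np.sin(w),1),round(m[0]*np.sin(w)-m[1]*np.cos(w),1))
    to(tx,ty,tz,yaw,o)
E
python3 -c "
from h import *
held('w12',tz=.375)"
```

```text
time_s: 28.9
eef_pos: [0.5092, 0.0442, 0.4243]
tool_rot: [-180.0, 0.0, 0.6]
force: [-0.7, -0.1, -3.0]
width: 0.0137
grip_force: 30.0
time_s: 29.4
eef_pos: [0.5631, -0.0558, 0.4238]
tool_rot: [-179.9, 0.1, 0.6]
force: [-0.4, 0.3, -3.5]
width: 0.0138
grip_force: 30.0Traceback (most recent call last):
  File "<string>", line 3, in <module>
    held('w12',tz=.375)
    ~~~~^^^^^^^^^^^^^^^
  File "h.py", line 52, in held
    im,c=snap('wrist',name);o=observe();p=o['eef_pos'];print(np.round(p*1e3,1),o['tool_rot'][2].round(2),o['width'].round(4))
                                                                                                         ^^^^^^^^^^^^^^^^
AttributeError: 'float' object has no attribute 'round'
```

```bash
sed -i "s/,o\['width'\].round(4)//" h.py
python3 -c "
from h import *
held('w12',tz=.375)"
```

```text
[563.  -54.8 424.4] 0.68
2 held off tool x,y 0.1 -1.8
to: shift mm [-0.6  9.5 49.4] turn 0.001
```

```bash
python3 -m creep '[[[-1,9.5,20,0],[0,0,20,0],[0,0,9,0],[0,0,0,0],[0,0,0,0]]]'; python3 -m creep '[[[0,0,8,0],[0,0,8,0],[0,0,0,0],[0,0,0,0]]]'
```

```text
time_s: 30.0
eef_pos: [0.5628, -0.0648, 0.3765]
tool_rot: [-180.0, -0.0, 0.7]
force: [-0.3, 0.2, -2.8]
width: 0.0136
grip_force: 30.0
time_s: 30.4
eef_pos: [0.5626, -0.0657, 0.3595]
tool_rot: [-180.0, 0.0, 0.6]
force: [-0.6, -0.5, -3.2]
width: 0.0134
grip_force: 30.0
```

```bash
python3 -m creep '[[[-0.4,-1.2,0,0],[0,0,4,0],[0,0,4,0],[0,0,0,0],[0,0,0,0]]]'; python3 -m creep '[[[0,0,4,0],[0,0,4,0],[0,0,2,0],[0,0,0,0],[0,0,0,0]]]'
```

```text
time_s: 30.9
eef_pos: [0.5622, -0.0645, 0.3516]
tool_rot: [-180.0, 0.0, 0.6]
force: [-0.3, 0.7, -3.0]
width: 0.0136
grip_force: 30.0
time_s: 31.4
eef_pos: [0.5623, -0.0644, 0.3423]
tool_rot: [-180.0, 0.0, 0.6]
force: [-2.6, 1.3, 1.4]
width: 0.0138
grip_force: 30.0
```

```bash
python3 -m creep '[[[0,0,2,0],[0,0,0,0],[0,0,0,0]]]'; python3 -m creep '[[[0,0,-2,0],[0,0,0,0],[0,0,0,0],[0,0,0,0],[0,0,0,0]]]' -1; python3 -m creep '[[[0,0,0,0],[0,0,-50,0],[0,0,-50,0],[-4,0,-30,0],[0,0,0,0]]]'; python3 -m creep '[[[0,0,0,0],[0,0,0,0]]]'
python3 - <<'E'
from h import *
np.set_printoptions(precision=2,suppress=True)
im,c=snap('wrist','w13');o=observe();print(o['eef_pos']*1e3,o['tool_rot'],o['width'])
for z in(.102,.112): D=dishes(c,im,(.563,-.063),z=.072+z);print(z,fit(D))
print(deck(c,im,.064+.102,(.563,-.063))[:3])
to(.468,.392,.40,11.6)
E
```

```text
time_s: 31.7
eef_pos: [0.5623, -0.0644, 0.3421]
tool_rot: [180.0, -0.0, 0.6]
force: [-7.2, 2.2, 9.7]
width: 0.0134
grip_force: 30.0
time_s: 32.2
eef_pos: [0.5624, -0.0645, 0.3416]
tool_rot: [-180.0, 0.0, 0.6]
force: [1.3, -0.1, 0.2]
width: 0.0516
grip_force: 0.0
time_s: 32.7
eef_pos: [0.5594, -0.0647, 0.4786]
tool_rot: [179.9, -0.6, 0.6]
force: [0.1, 0.2, 0.8]
width: 0.0878
grip_force: 0.0
time_s: 32.9
eef_pos: [0.5579, -0.0644, 0.4698]
tool_rot: [-180.0, 0.2, 0.6]
force: [-0.3, 1.5, -0.6]
width: 0.0882
grip_force: 0.0
[557.88 -64.48 469.41] [-179.96    0.23    0.6 ] 0.08833468152456038
0.102 (array([562.21, -62.7 ]), np.float32(0.48109436), np.float32(72.14378), np.float32(48.2964))
0.112 (array([564.7 , -62.68]), np.float32(0.481102), np.float32(69.52735), np.float32(46.54469))
(array([562.9, -62.7]), array([130.8, 131.1]), 0.59)
to: shift mm [ -85.1 -457.4   69.4] turn -0.192
```

```bash
python3 -m creep '[[[-10,-46,10,0],[-10,-46,10,0],[-10,-46,10,0],[-10,-46,10,0],[-10,-46,10,0]]]'; python3 -m creep '[[[-10,-46,10,0],[-10,-46,10,0],[-5,-46,0,0],[-5,-46,0,0],[-5,-40,0,0]]]'; python3 -m creep '[[[0,0,0,-0.1],[0,0,0,-0.092],[0,0,0,0],[0,0,0,0]]]'
cat >> h.py <<'E'
def tray(name,g):
    im,c=snap('wrist',name);o=observe();print(np.round(o['eef_pos']*1e3,1),o['tool_rot'][2])
    D=dishes(c,im,g,z=.072);print(len(D),fit(D) if len(D)==4 else D);
    d=deck(c,im,.064,g);print(d[:3])
    ctr,yaw,_,_=fit(D);w=np.radians(o['tool_rot'][2]);t=ctr/1e3+.0015*np.array([np.sin(w),-np.cos(w)]);print(t);to(t[0],t[1],.2393,yaw,o)
E
python3 -c "
from h import *
tray('w14',(.470,.392))"
```

```text
time_s: 33.45
eef_pos: [0.5047, 0.1664, 0.4193]
tool_rot: [179.9, 0.2, 0.6]
force: [2.2, -0.4, -0.4]
width: 0.0881
grip_force: 0.0
time_s: 33.95
eef_pos: [0.4673, 0.3905, 0.3993]
tool_rot: [179.9, 0.2, 0.7]
force: [0.1, -0.4, 0.3]
width: 0.0883
grip_force: 0.0
time_s: 34.35
eef_pos: [0.4683, 0.3883, 0.4002]
tool_rot: [179.9, 0.1, 11.5]
force: [0.1, 0.2, 0.7]
width: 0.0883
grip_force: 0.0
[468.4 388.2 400.6] 11.477689245006214
4 (array([471.42192841, 391.91740417]), np.float32(11.055321), np.float32(72.504684), np.float32(48.554688))
(array([471.8, 391.9]), array([131.5, 131.4]), 10.95)
[0.47172041 0.3904474 ]
to: shift mm [  3.7  -1.6 161.3] turn 0.007
```

```bash
python3 -m creep '[[[3.6,-1.6,40,0.007],[0,0,45,0],[0,0,45,0],[0,0,30.5,0],[0,0,0,0]]]';  python3 -m creep '[[[0,0,0,0],[0,0,0,0],[0,0,0,0],[0,0,0,0],[0,0,0,0]]]' 1;  python3 -m creep '[[[0,0,0,0],[0,0,0,0],[0,0,0,0],[0,0,0,0],[0,0,0,0]]]'; python3 -m creep '[[[0,0,0,0],[0,0,-40,0],[0,0,-50,0],[0,0,-50,0],[0,0,-50,0]]]'; python3 -m creep '[[[0,0,-45,0],[0,0,0,0.09],[0,0,0,0.09],[0,0,0,0]]]'
python3 - <<'E'
from h import *
to(.5625,-.0643,.48,.6)
E
```

```text
time_s: 34.9
eef_pos: [0.4694, 0.3884, 0.2355]
tool_rot: [179.7, 0.6, 11.1]
force: [-0.8, 0.7, 0.9]
width: 0.0881
grip_force: 0.0
time_s: 35.4
eef_pos: [0.4721, 0.3912, 0.2428]
tool_rot: [-179.9, -0.1, 11.2]
force: [0.2, 0.1, 0.6]
width: 0.05
grip_force: 0.0
time_s: 35.9
eef_pos: [0.4717, 0.3906, 0.2413]
tool_rot: [180.0, 0.0, 11.2]
force: [1.2, -1.9, 0.3]
width: 0.0136
grip_force: 30.0
time_s: 36.4
eef_pos: [0.4711, 0.3905, 0.4314]
tool_rot: [179.9, 0.2, 11.2]
force: [0.9, 0.5, -4.0]
width: 0.014
grip_force: 30.0
time_s: 36.8
eef_pos: [0.4714, 0.3907, 0.4754]
tool_rot: [179.9, 0.1, 0.9]
force: [0.8, 0.0, -4.5]
width: 0.0137
grip_force: 30.0
to: shift mm [ 84.1 456.3  -4.6] turn 0.005
```

```bash
python3 -m creep '[[[9,46,-1,0],[9,46,-1,0],[9,46,-1,0],[9,46,-1,0],[8,46,0,0]]]'; python3 -m creep '[[[8,46,0,0],[8,46,0,0],[8,45,0,0],[8,45,0,0],[8,44,0,0]]]'; python3 -m creep '[[[0,0,0,0],[0,0,0,0],[0,0,0,0]]]'; python3 -c "
from h import *
held('w15',tz=.43)"
```

```text
time_s: 37.3
eef_pos: [0.5191, 0.1599, 0.479]
tool_rot: [180.0, 0.1, 1.1]
force: [0.5, -0.1, -4.5]
width: 0.0136
grip_force: 29.9
time_s: 37.8
eef_pos: [0.5625, -0.0657, 0.4788]
tool_rot: [-180.0, 0.1, 1.0]
force: [-0.0, -0.1, -4.8]
width: 0.0137
grip_force: 29.9
time_s: 38.1
eef_pos: [0.5626, -0.0632, 0.4793]
tool_rot: [-179.9, 0.1, 1.0]
force: [0.0, 0.4, -4.8]
width: 0.0134
grip_force: 30.0
[562.6 -62.8 479.6] 1.0
2 held off tool x,y 0.0 -1.3
to: shift mm [-0.1  1.5 49.6] turn 0.007
```

```bash
python3 -m creep '[[[-0.3,1,25,0.007],[0,0,25,0],[0,0,12,0],[0,0,0,0],[0,0,0,0]]]';python3 -m creep '[[[0,0,0,0],[0,0,0,0]]]'
```

```text
time_s: 38.65
eef_pos: [0.5627, -0.0641, 0.419]
tool_rot: [180.0, -0.0, 0.6]
force: [0.7, -0.0, -4.2]
width: 0.0136
grip_force: 30.0
time_s: 38.85
eef_pos: [0.563, -0.0647, 0.4201]
tool_rot: [180.0, -0.2, 0.5]
force: [0.2, -0.0, -3.8]
width: 0.0137
grip_force: 30.0
```

Seats at about 0.399.

```bash
python3 -m creep '[[[-0.6,-0.2,8,0],[0,0,4,0],[0,0,0,0],[0,0,4,0],[0,0,0,0]]]';python3 -m creep '[[[0,0,3,0],[0,0,2,0],[0,0,0,0],[0,0,0,0]]]';python3 -m creep '[[[0,0,2,0],[0,0,0,0],[0,0,0,0]]]'
```

```text
time_s: 39.35
eef_pos: [0.5618, -0.0646, 0.4017]
tool_rot: [-180.0, 0.1, 0.5]
force: [0.1, 0.3, -4.2]
width: 0.0137
grip_force: 30.0
time_s: 39.75
eef_pos: [0.5622, -0.0648, 0.3997]
tool_rot: [180.0, -0.1, 0.5]
force: [-3.6, -0.8, 6.4]
width: 0.0136
grip_force: 30.0
time_s: 40.05
eef_pos: [0.5621, -0.0648, 0.3997]
tool_rot: [179.9, -0.2, 0.5]
force: [-7.8, 0.4, 13.3]
width: 0.0136
grip_force: 30.0
```

```bash
python3 -m creep '[[[0,0,-3,0],[0,0,0,0],[0,0,0,0],[0,0,0,0],[0,0,0,0]]]' -1; python3 -m creep '[[[0,0,0,0],[0,0,-50,0],[0,0,-50,0],[-4,0,-30,0],[0,0,0,0]]]'; python3 -m creep '[[[0,0,0,0],[0,0,0,0]]]'
python3 - <<'E'
from h import *
np.set_printoptions(precision=2,suppress=True)
im,c=snap('wrist','w16');o=observe();print(o['eef_pos']*1e3,o['tool_rot'],o['width'])
D=dishes(c,im,(.563,-.063),z=.072+.158);print(fit(D))
print(deck(c,im,.064+.158,(.563,-.063))[:3])
to(.56,-.439,.40,0)
im,c=snap('top','t16');print(dishes(c,im,(.56,-.44),z=.075,rad=.12))
E
```

```text
time_s: 40.55
eef_pos: [0.5619, -0.0646, 0.3979]
tool_rot: [-180.0, 0.0, 0.5]
force: [-0.5, 0.6, 0.3]
width: 0.0517
grip_force: 0.0
time_s: 41.05
eef_pos: [0.5585, -0.0648, 0.5351]
tool_rot: [179.9, -0.6, 0.5]
force: [0.1, -0.7, 0.2]
width: 0.0882
grip_force: 0.0
time_s: 41.25
eef_pos: [0.5577, -0.0646, 0.5263]
tool_rot: [-180.0, 0.2, 0.5]
force: [-0.9, 0.3, -1.5]
width: 0.088
grip_force: 0.0
[557.69 -64.61 525.85] [-179.96    0.23    0.49] 0.08812848726185994
(array([561.99, -63.26]), np.float32(0.6047363), np.float32(72.07921), np.float32(48.641502))
(array([563., -63.]), array([131.8, 131.4]), 0.48)
to: shift mm [ -0.9 374.4 125.8] turn 0.009
[[ 529.9  -412.82   17.33]
 [ 601.19 -463.03   17.54]
 [ 601.89 -414.82   17.  ]]
```

```bash
python3 -m creep '[[[0,42,0,0],[0,42,0,0],[0,42,-0,0],[0,42,10,0],[0,42,20,0]]]'; python3 -m creep '[[[0,42,30,0],[0,42,30,0],[0,42,35,0],[0,38,0,0],[0,0,0,0]]]'; python3 -m creep '[[[0,0,0,0],[0,0,0,0],[0,0,0,0]]]'
python3 -c "
from h import *
tray('w17',(.565,-.439))"
```

```text
time_s: 41.85
eef_pos: [0.5598, -0.2763, 0.4984]
tool_rot: [180.0, -0.1, 0.5]
force: [0.9, 0.3, 0.2]
width: 0.0882
grip_force: 0.0
time_s: 42.35
eef_pos: [0.5596, -0.4363, 0.4032]
tool_rot: [-179.9, 0.3, 0.3]
force: [-0.3, -0.4, 0.7]
width: 0.088
grip_force: 0.0
time_s: 42.65
eef_pos: [0.5614, -0.4311, 0.4088]
tool_rot: [180.0, -0.0, 0.6]
force: [0.0, -0.1, 0.1]
width: 0.0882
grip_force: 0.0
[ 561.5 -431.1  409. ] 0.5785765565692533
4 (array([ 564.89044189, -439.03832245]), np.float32(-1.4588013), np.float32(72.09197), np.float32(48.6056))
(array([ 565.5, -439.1]), array([131.4, 131.7]), -1.51)
[ 0.56490559 -0.44053825]
to: shift mm [  3.3   9.5 169.7] turn 0.036
```

```bash
python3 -m creep '[[[3.3,9.4,40,0.036],[0,0,45,0],[0,0,45,0],[0,0,40,0],[0,0,0,0]]]';  python3 -m creep '[[[0,0,0,0],[0,0,0,0],[0,0,0,0],[0,0,0,0],[0,0,0,0]]]' 1;  python3 -m creep '[[[0,0,0,0],[0,0,0,0],[0,0,0,0],[0,0,0,0],[0,0,0,0]]]'; python3 -m creep '[[[0,0,0,0],[0,0,-40,0],[0,0,-50,0],[0,0,-50,0],[0,0,-50,0]]]'; python3 -m creep '[[[0,0,-50,-0.036],[0,0,-50,0],[0,0,0,0],[0,0,0,0]]]'
python3 - <<'E'
from h import *
to(.5622,-.0645,.53,.55)
E
```

```text
time_s: 43.2
eef_pos: [0.5634, -0.4396, 0.2334]
tool_rot: [-179.7, 0.3, -1.5]
force: [-0.7, 1.2, 0.3]
width: 0.0881
grip_force: 0.0
time_s: 43.7
eef_pos: [0.5647, -0.442, 0.2397]
tool_rot: [179.9, -0.1, -1.6]
force: [0.2, -0.6, -0.6]
width: 0.0504
grip_force: 0.0
time_s: 44.2
eef_pos: [0.5645, -0.4414, 0.2381]
tool_rot: [-179.9, 0.0, -1.6]
force: [0.1, 1.5, -1.8]
width: 0.0136
grip_force: 30.0
time_s: 44.7
eef_pos: [0.5641, -0.4416, 0.4285]
tool_rot: [-179.9, 0.1, -1.6]
force: [0.8, -0.2, -3.9]
width: 0.0135
grip_force: 30.0
time_s: 45.1
eef_pos: [0.5644, -0.4419, 0.5294]
tool_rot: [179.9, -0.1, 0.5]
force: [-0.4, -0.6, -4.4]
width: 0.0133
grip_force: 30.0
to: shift mm [   0.9 -377.4   -0.6] turn -0.001
```

```bash
python3 -m creep '[[[0,-42,0,0],[0,-42,0,0],[0,-42,0,0],[0,-42,0,0],[0,-42,0,0]]]'; python3 -m creep '[[[0,-42,0,0],[0,-42,0,0],[0,-42,0,0],[0,-38,0,0],[0,0,0,0]]]'; python3 -m creep '[[[0,0,0,0],[0,0,0,0],[0,0,0,0]]]'
python3 -c "
from h import *
held('w18',tx=.5622,ty=-.0646,tz=.473,yaw=.55)"
```

```text
time_s: 45.6
eef_pos: [0.562, -0.2302, 0.5232]
tool_rot: [-179.8, 0.4, 0.5]
force: [0.6, -0.3, -3.4]
width: 0.0136
grip_force: 30.0
time_s: 46.1
eef_pos: [0.5606, -0.0637, 0.5238]
tool_rot: [-179.8, 0.4, 0.8]
force: [0.1, -0.1, -3.9]
width: 0.0134
grip_force: 30.0
time_s: 46.4
eef_pos: [0.5613, -0.0689, 0.5269]
tool_rot: [180.0, 0.1, 0.4]
force: [0.4, -0.1, -4.0]
width: 0.0131
grip_force: 30.0
[561.3 -68.9 527.3] 0.4
3 held off tool x,y -13.3 25.1
to: shift mm [ 0.9 -4.3 54.3] turn -0.003
```

```bash
python3 - <<'E'
from h import *
im,c=load('w18');print(dishes(c,im,(.561,-.069),z=.5273-.1673))
E
python3 -m creep '[[[0.9,-4.3,25,0],[0,0,20,0],[0,0,9,0],[0,0,0,0],[0,0,0,0]]]'; python3 -m creep '[[[0,0,0,0],[0,0,0,0]]]'
```

```text
[[ 558.340271   -147.88751221   14.17723656]
 [ 597.05859375  -91.46060944   18.48220825]
 [ 597.07281494  -42.39202499   18.42266464]]
time_s: 46.95
eef_pos: [0.5623, -0.064, 0.4749]
tool_rot: [180.0, -0.0, 0.4]
force: [-0.2, 0.4, -3.2]
width: 0.0134
grip_force: 30.0
time_s: 47.15
eef_pos: [0.5624, -0.0636, 0.4757]
tool_rot: [180.0, -0.1, 0.5]
force: [-0.3, 0.0, -4.6]
width: 0.0134
grip_force: 30.0
```

```bash
python3 -m creep '[[[0,0.9,8,0],[0,0,5,0],[0,0,0,0],[0,0,3,0],[0,0,0,0]]]';python3 -m creep '[[[0,0,3,0],[0,0,3,0],[0,0,2,0],[0,0,0,0],[0,0,0,0]]]';python3 -m creep '[[[0,0,1,0],[0,0,0,0],[0,0,0,0]]]'
```

```text
time_s: 47.65
eef_pos: [0.5621, -0.0643, 0.4577]
tool_rot: [-180.0, 0.0, 0.5]
force: [-0.8, 0.3, -3.2]
width: 0.0135
grip_force: 30.0
time_s: 48.15
eef_pos: [0.5622, -0.0643, 0.4519]
tool_rot: [180.0, -0.1, 0.5]
force: [-3.6, 0.5, 6.4]
width: 0.0134
grip_force: 30.0
time_s: 48.45
eef_pos: [0.5622, -0.0643, 0.4519]
tool_rot: [180.0, -0.1, 0.5]
force: [-4.0, 0.7, 9.1]
width: 0.0132
grip_force: 30.0
```

```bash
python3 -m creep '[[[0,0,-2,0],[0,0,0,0],[0,0,0,0],[0,0,0,0],[0,0,0,0]]]' -1; python3 -m creep '[[[0,0,0,0],[0,0,-50,0],[0,0,-50,0],[-4,0,-10,0],[0,0,0,0]]]'; python3 -m creep '[[[0,0,0,0],[0,0,0,0]]]'
python3 - <<'E'
from h import *
np.set_printoptions(precision=2,suppress=True)
im,c=snap('wrist','w19');o=observe();print(o['eef_pos']*1e3,o['tool_rot'],o['width'])
D=dishes(c,im,(.563,-.063),z=.072+.214);print(fit(D));print(deck(c,im,.064+.214,(.563,-.063))[:3])
w=np.radians(54.5);x,y=.5675-.012*np.cos(w),-.2266-.012*np.sin(w);print(x,y);to(x,y,.56,54.5)
im,c=snap('scene','s19')
cv2.imwrite('pics/m19.png',cv2.resize(im[90:384,90:400],(744,588)))
E
```

```text
time_s: 48.95
eef_pos: [0.5621, -0.0644, 0.4508]
tool_rot: [-180.0, 0.0, 0.5]
force: [-0.1, -0.2, -0.1]
width: 0.0512
grip_force: 0.0
time_s: 49.45
eef_pos: [0.5582, -0.0645, 0.5648]
tool_rot: [179.9, -0.4, 0.5]
force: [-0.5, 0.4, -0.8]
width: 0.0877
grip_force: 0.0
time_s: 49.65
eef_pos: [0.558, -0.0644, 0.5587]
tool_rot: [-180.0, 0.2, 0.5]
force: [0.8, 0.6, 0.6]
width: 0.0882
grip_force: 0.0
[558.01 -64.4  558.6 ] [-179.96    0.24    0.49] 0.08817587610396319
(array([562.9 , -62.54]), np.float32(0.29115295), np.float32(72.14424), np.float32(48.655624))
(array([563.4, -62.3]), array([131.3, 131.4]), 0.49)
0.5605315645314687 -0.2363693862202758
to: shift mm [  1.1 172.   -1.4] turn -0.943
```

View pics/m19.png

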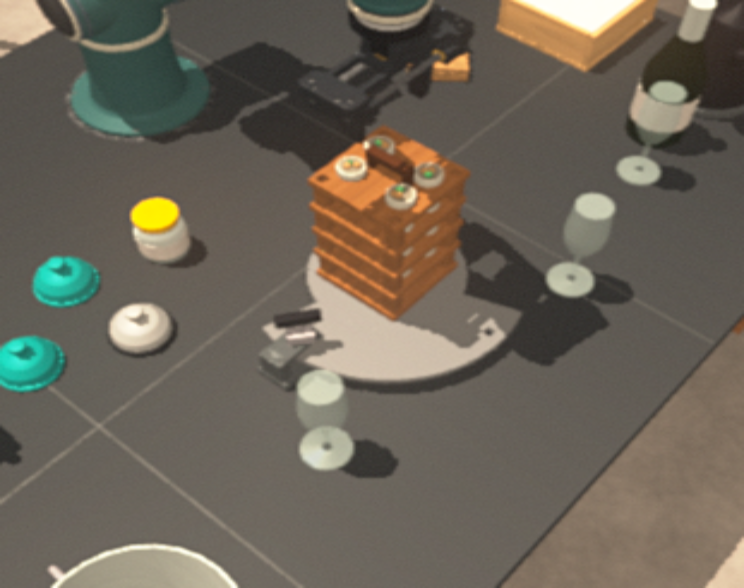

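```bash
python3 -m creep '[[[0,43,0,0],[0,43,0,0],[0,43,0,0],[1,43,0,0],[0,0,0,-0.135]]]'; python3 -m creep '[[[0,0,0,-0.135],[0,0,0,-0.135],[0,0,0,-0.135],[0,0,0,-0.135],[0,0,0,-0.135]]]'; python3 -m creep '[[[0,0,50,-0.135],[0,0,50,0],[0,0,50,0],[0,0,0,0],[0,0,0,0]]]'
python3 - <<'E'
from h import *
im,c=snap('wrist','w20');o=observe();print(o['eef_pos'],o['tool_rot'],o['force'])
to(.5605,-.2364,.2635,54.5)
h=cv2.cvtColor(im,cv2.COLOR_BGR2GRAY);q=proj(c,(.5675,-.2266,.122)).round().astype(int);print(q)
cv2.imwrite('pics/m20.png',cv2.resize(im[q[1]-75:q[1]+75,q[0]-100:q[0]+100],(600,450)))
E
```

```text
time_s: 50.25
eef_pos: [0.5603, -0.241, 0.5588]
tool_rot: [180.0, 0.2, 8.1]
force: [0.4, 0.2, -0.0]
width: 0.0881
grip_force: 0.0
time_s: 50.75
eef_pos: [0.5607, -0.2365, 0.5596]
tool_rot: [-179.9, 0.0, 47.2]
force: [-0.2, -0.5, 0.3]
width: 0.0882
grip_force: 0.0
time_s: 51.25
eef_pos: [0.5603, -0.2363, 0.41]
tool_rot: [-179.8, 0.0, 54.6]
force: [0.7, -0.5, 0.2]
width: 0.088
grip_force: 0.0
[ 0.5612789  -0.23670428  0.41296276] [ 1.79910767e+02 -1.76519207e-02  5.46352283e+01] [ 1.32407699 -0.40716886  0.39021605]
to: shift mm [ -0.2  -0.8 149.5] turn 0.002
[256 174]
```

View pics/m20.png

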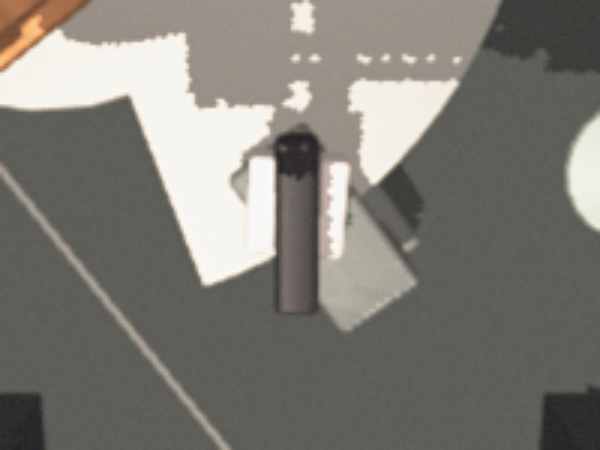

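```bash
python3 -m creep '[[[0,0,45,0],[0,0,45,0],[0,0,40,0],[0,0,19,0],[0,0,0,0]]]'; python3 -m creep '[[[0,0,0,0],[0,0,0,0],[0,0,0,0],[0,0,0,0],[0,0,0,0]]]' 1;  python3 -m creep '[[[0,0,0,0],[0,0,0,0],[0,0,0,0],[0,0,0,0],[0,0,0,0]]]'; python3 -m creep '[[[0,0,0,0],[0,0,-6,0],[0,0,-6,0],[0,0,-6,0],[0,0,0,0]]]'
```

```text
time_s: 51.8
eef_pos: [0.5612, -0.2367, 0.2625]
tool_rot: [-180.0, 0.0, 54.6]
force: [0.1, 0.4, 0.1]
width: 0.0878
grip_force: 0.0
time_s: 52.3
eef_pos: [0.5609, -0.2365, 0.2633]
tool_rot: [179.9, -0.0, 54.6]
force: [-0.1, -0.3, -0.6]
width: 0.0502
grip_force: 0.0
time_s: 52.8
eef_pos: [0.5606, -0.2364, 0.2621]
tool_rot: [-180.0, 0.0, 54.6]
force: [0.7, 0.2, -0.2]
width: 0.0139
grip_force: 30.0
time_s: 53.3
eef_pos: [0.5605, -0.2363, 0.2803]
tool_rot: [-180.0, 0.0, 54.6]
force: [2.8, -1.7, -10.5]
width: 0.0139
grip_force: 30.0
```

```bash
python3 -m creep '[[[0,1.2,0,-0.1],[0,1.8,0,-0.15],[0,1.8,0,-0.15],[0,0,0,0]]]'; python3 -m creep '[[[0,1.8,0,-0.15],[0,1.6,0,-0.13],[0,0,0,0],[0,0,2,0],[0,0,0,0]]]'
```

```text
time_s: 53.7
eef_pos: [0.5642, -0.2381, 0.2791]
tool_rot: [-179.8, -0.1, 77.6]
force: [1.7, 1.0, -10.0]
width: 0.0134
grip_force: 30.0
time_s: 54.2
eef_pos: [0.5671, -0.2385, 0.277]
tool_rot: [-179.8, -0.1, 93.4]
force: [-2.6, 3.3, -10.9]
width: 0.0133
grip_force: 30.0
```

```bash
python3 -m creep '[[[0,0,2,0],[0,0,0,0],[0,0,0,0]]]'; python3 -m creep '[[[0,0,0,0],[0,0,0,0],[0,0,0,0],[0,0,0,0],[0,0,0,0]]]' -1; python3 -m creep '[[[0,0,-50,0],[0,0,-50,0],[0,0,-50,0],[0,0,-50,0],[0,0,-50,0]]]'; python3 -m creep '[[[0,0,0,0],[0,0,0,0]]]'
python3 - <<'E'
from h import *
to(.4601,.0373,.52,136)
E
```

```text
time_s: 54.5
eef_pos: [0.5672, -0.2386, 0.2759]
tool_rot: [-179.8, -0.1, 93.5]
force: [-4.6, 4.1, -7.7]
width: 0.0138
grip_force: 30.0
time_s: 55.0
eef_pos: [0.5687, -0.2394, 0.2773]
tool_rot: [179.9, 0.1, 93.6]
force: [0.2, -0.5, -0.1]
width: 0.0518
grip_force: 0.0
time_s: 55.5
eef_pos: [0.5678, -0.239, 0.5287]
tool_rot: [180.0, 0.0, 93.6]
force: [-0.4, -0.3, 0.0]
width: 0.0877
grip_force: 0.0
time_s: 55.7
eef_pos: [0.5683, -0.2392, 0.5289]
tool_rot: [179.7, 0.1, 93.6]
force: [0.3, -0.4, -1.6]
width: 0.0879
grip_force: 0.0
to: shift mm [282.8 -90.7   8.9] turn -0.740
```

```bash
python3 -m creep '[[[40,-13,0,0],[40,-13,0,0],[40,-13,0,0],[40,-13,0,0],[40,-13,0,0]]]'; python3 -m creep '[[[40,-13,0,0],[42,-13,0,0],[0,0,0,-0.147],[0,0,0,-0.147],[0,0,0,-0.147]]]'; python3 -c "
from plant import *
print(observe()['qpos'],observe()['eef_pos'])"; python3 -m creep '[[[0,0,50,-0.147],[0,0,50,-0.147],[0,0,20,0],[0,0,0,0],[0,0,0,0]]]'
python3 - <<'E'
from h import *
o=observe();print(o['qpos'],o['eef_pos'],o['tool_rot'])
to(.458,.0395,.284,136)
E
```

```text
time_s: 56.2
eef_pos: [0.4897, -0.0423, 0.5235]
tool_rot: [-179.8, -0.1, 93.6]
force: [0.8, 0.2, -0.0]
width: 0.0877
grip_force: 0.0
time_s: 56.7
eef_pos: [0.4591, 0.0372, 0.5236]
tool_rot: [-179.8, -0.1, 119.3]
force: [0.1, -0.4, 0.4]
width: 0.0881
grip_force: 0.0
[ 1.54027508e+00 -1.15814792e+01  1.07060572e+02 -5.37287650e-03
  8.47561994e+01 -2.77501011e+01] [0.45913891 0.03723867 0.52364744]
time_s: 57.2
eef_pos: [0.4594, 0.0366, 0.4051]
tool_rot: [-179.9, -0.1, 135.7]
force: [-0.9, 0.4, 0.8]
width: 0.0884
grip_force: 0.0
[ 1.45453530e+00 -8.61161963e+00  1.16858797e+02  2.26349665e-03
  7.19144411e+01 -4.42342608e+01] [0.45935319 0.03657842 0.40513797] [-1.79885701e+02 -1.14283884e-01  1.35687976e+02]
to: shift mm [  3.    1.1 121.1] turn -0.005
```

```bash
python3 -m creep '[[[3,1,45,-0.005],[0,0,45,0],[0,0,30,0],[0,0,0,0],[0,0,0,0]]]'; python3 -m creep '[[[0,0,0,0],[0,0,0,0],[0,0,0,0],[0,0,0,0],[0,0,0,0]]]' 1;  python3 -m creep '[[[0,0,0,0],[0,0,0,0],[0,0,0,0],[0,0,0,0],[0,0,0,0]]]'
```

```text
time_s: 57.7
eef_pos: [0.4593, 0.0394, 0.288]
tool_rot: [179.9, 0.1, 136.0]
force: [0.3, 0.2, 0.4]
width: 0.0881
grip_force: 0.0
time_s: 58.2
eef_pos: [0.4584, 0.0394, 0.2868]
tool_rot: [180.0, 0.0, 136.0]
force: [0.0, -0.3, -0.2]
width: 0.0504
grip_force: 0.0
time_s: 58.7
eef_pos: [0.4581, 0.0394, 0.2861]
tool_rot: [-180.0, -0.0, 136.0]
force: [-0.6, 0.7, -0.5]
width: 0.0215
grip_force: 30.0
```

```bash
python3 -m creep '[[[-0.2,7.4,0,0.05],[-0.5,11.8,0,0.08],[-0.7,14.7,0,0.1],[0,0,0,0]]]'
```

```text
time_s: 59.1
eef_pos: [0.4854, 0.0613, 0.2861]
tool_rot: [179.9, 0.0, 122.8]
force: [0.4, -1.6, 0.4]
width: 0.0209
grip_force: 30.0
```

Swinging freely; 1.34 rad to go.

```bash
python3 -m creep '[[[-0.7,14.7,0,0.1],[-0.7,14.7,0,0.1],[-0.7,14.7,0,0.1],[-0.7,14.7,0,0.1],[-0.7,14.7,0,0.1]]]';python3 -m creep '[[[-0.7,14.7,0,0.1],[-0.7,14.7,0,0.1],[-0.7,14.7,0,0.1],[-0.7,14.7,0,0.1],[0,0,0,0]]]'
```

```text
time_s: 59.6
eef_pos: [0.5534, 0.0833, 0.2861]
tool_rot: [-179.9, 0.1, 94.1]
force: [-2.0, -6.7, 0.6]
width: 0.021
grip_force: 30.0
time_s: 60.1
eef_pos: [0.6123, 0.0751, 0.2861]
tool_rot: [180.0, 0.1, 71.2]
force: [-0.7, -4.3, 2.5]
width: 0.0209
grip_force: 30.0
```

```bash
python3 -m creep '[[[-0.7,14.7,0,0.1],[-0.7,14.7,0,0.1],[-0.7,14.7,0,0.1],[-0.6,12,0,0.08],[-0.3,9,0,0.06]]]';python3 -m creep '[[[0,0,0,0],[0,0,0,0],[0,0,0,0]]]'; python3 -c "
from h import *
to(.6658,.0423,.286,45.9)"
```

```text
time_s: 60.6
eef_pos: [0.6661, 0.0417, 0.2861]
tool_rot: [-179.9, 0.2, 46.0]
force: [-3.6, -2.5, 2.0]
width: 0.0215
grip_force: 30.0
time_s: 60.9
eef_pos: [0.6657, 0.0421, 0.2862]
tool_rot: [-180.0, 0.2, 46.2]
force: [-1.8, -4.8, 2.0]
width: 0.0215
grip_force: 30.0
to: shift mm [ 0.2 -0.1  0.2] turn 0.005
```

```bash
python3 -m creep '[[[0,0,0,0],[0,0,0,0],[0,0,0,0],[0,0,0,0]]]' -1;python3 -m creep '[[[0,0,-50,0],[0,0,-50,0],[0,0,-50,0],[0,0,-50,0],[0,0,-50,0]]]';python3 -m creep '[[[0,0,0,0]]]'; python3 - <<'E'
from h import *
to(.568,-.2388,.53,93.5)
E
```

```text
time_s: 61.3
eef_pos: [0.6666, 0.0436, 0.2863]
tool_rot: [-180.0, -0.0, 46.1]
force: [0.6, -0.2, 0.1]
width: 0.0507
grip_force: 0.0
time_s: 61.8
eef_pos: [0.6662, 0.0435, 0.5385]
tool_rot: [180.0, -0.0, 46.1]
force: [0.4, 0.7, 0.3]
width: 0.0877
grip_force: 0.0
time_s: 61.9
eef_pos: [0.6671, 0.0435, 0.5474]
tool_rot: [179.3, -0.7, 46.1]
force: [-0.2, 0.2, 0.4]
width: 0.088
grip_force: 0.0
to: shift mm [-272.1  124.4   17.4] turn -0.827
```

```bash
python3 -m creep '[[[-38,17,0,0],[-39,18,0,0],[-39,18,0,0],[-39,18,0,0],[-39,18,0,0]]]'; python3 -m creep '[[[-39,18,0,0],[-39,17,0,0],[0,0,0,-0.138],[0,0,0,-0.138],[0,0,0,-0.138]]]';python3 -m creep '[[[0,0,40,-0.138],[0,0,45,-0.138],[0,0,40,-0.137],[0,0,0,0],[0,0,0,0]]]'
python3 - <<'E'
from h import *
im,c=snap('wrist','w21');o=observe();print(o['eef_pos'],o['tool_rot'])
to(.568,-.2388,.2765,93.5)
q=proj(c,(.5675,-.2266,.136)).round().astype(int);print(q)
cv2.imwrite('pics/m21.png',np.hstack([cv2.resize(im[q[1]-75:q[1]+75,q[0]-75:q[0]+75],(400,400)),cv2.resize(snap('scene','s21')[0][90:340,120:370],(400,400))]))
E
```

```text
time_s: 62.4
eef_pos: [0.5953, -0.1594, 0.5358]
tool_rot: [-180.0, -0.0, 46.1]
force: [0.4, -0.0, -0.4]
width: 0.0878
grip_force: 0.0
time_s: 62.9
eef_pos: [0.5668, -0.2392, 0.5356]
tool_rot: [-180.0, -0.0, 70.0]
force: [0.1, 0.1, 0.6]
width: 0.0881
grip_force: 0.0
time_s: 63.4
eef_pos: [0.567, -0.2385, 0.4108]
tool_rot: [-179.9, -0.1, 93.3]
force: [-0.2, -0.4, 0.5]
width: 0.0881
grip_force: 0.0
[ 0.56768356 -0.23880776  0.41303163] [1.79892793e+02 5.12206970e-02 9.32823775e+01]
to: shift mm [ -0.    0.3 136.5] turn -0.004
[255 178]
```

View pics/m21.png

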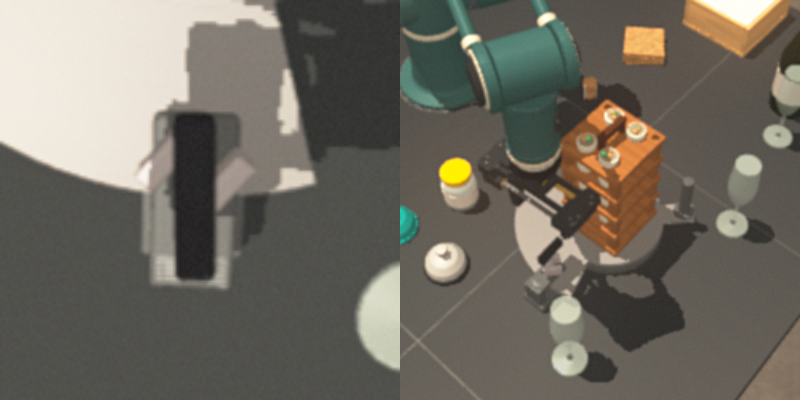

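```bash
python3 -m creep '[[[0,0,45,0],[0,0,45,0],[0,0,36,0],[0,0,10,0],[0,0,0,0]]]'; python3 -m creep '[[[0,0,0,0],[0,0,0,0],[0,0,0,0],[0,0,0,0],[0,0,0,0]]]' 1;  python3 -m creep '[[[0,0,0,0],[0,0,0,0],[0,0,0,0],[0,0,0,0],[0,0,0,0]]]'; python3 -m creep '[[[0,0,-2.5,0],[0,0,0,0]]]'
```

```text
time_s: 64.0
eef_pos: [0.5675, -0.2389, 0.2758]
tool_rot: [-180.0, -0.0, 93.4]
force: [0.4, 0.1, 0.7]
width: 0.0877
grip_force: 0.0
time_s: 64.5
eef_pos: [0.5673, -0.2388, 0.2761]
tool_rot: [179.9, 0.0, 93.4]
force: [1.4, 0.0, -0.0]
width: 0.0502
grip_force: 0.0
time_s: 65.0
eef_pos: [0.5667, -0.2387, 0.2751]
tool_rot: [-179.9, -0.0, 93.4]
force: [-1.7, -0.2, 2.7]
width: 0.0138
grip_force: 30.0
time_s: 65.2
eef_pos: [0.5665, -0.2385, 0.2761]
tool_rot: [-179.9, -0.0, 93.4]
force: [1.9, -1.8, -10.4]
width: 0.0137
grip_force: 30.0
```

```bash
python3 -m creep '[[[0,-1.8,0,0.15],[0,-1.8,0,0.15],[0,-1.8,0,0.15],[0,-1.8,0,0.15],[0,-1,0,0.08]]]'; python3 -m creep '[[[0,0,0,0],[0,0,4,0],[0,0,4,0],[0,0,4,0],[0,0,0,0]]]'; python3 -m creep '[[[0,0,4,0],[0,0,0,0],[0,0,0,0]]]'
```

```text
time_s: 65.7
eef_pos: [0.5596, -0.2368, 0.2766]
tool_rot: [179.9, -0.1, 54.2]
force: [4.2, -1.3, -10.4]
width: 0.014
grip_force: 30.0
time_s: 66.2
eef_pos: [0.5597, -0.2369, 0.2652]
tool_rot: [180.0, -0.0, 54.5]
force: [6.1, -0.2, -8.4]
width: 0.0134
grip_force: 30.0
time_s: 66.5
eef_pos: [0.5596, -0.237, 0.262]
tool_rot: [179.9, -0.0, 54.5]
force: [5.9, 0.6, -6.9]
width: 0.0138
grip_force: 30.0
```

```bash
python3 -m creep '[[[0,0,1,0],[0,0,0,0],[0,0,0,0],[0,0,0,0],[0,0,0,0]]]' -1; python3 -m creep '[[[0,0,0,0],[0,0,-50,0],[0,0,-50,0],[0,0,-50,0],[0,0,0,0]]]'; python3 -m creep '[[[0,0,0,0]]]'
python3 - <<'E'
from h import *
np.set_printoptions(precision=3,suppress=True)
im,c=snap('wrist','w22');g=cv2.cvtColor(im,cv2.COLOR_BGR2GRAY)
# bar height check: dark bar length in pixels
q=proj(c,(.5675,-.2266,.122)).round().astype(int);col=g[q[1]-50:q[1]+60,q[0]-1];r=np.where(col<75)[0];print(q,r.min()+q[1]-50,r.max()+q[1]-50,[proj(c,(.5675+s*.028*.58,-.2266+s*.028*.81,.122)).round(1) for s in(-1,1)])
im,c=snap('top','t22');h=cv2.cvtColor(im,cv2.COLOR_BGR2HSV)
m=cv2.inRange(h,(0,0,90),(179,60,255));
for qq in cv2.findContours(m,0,2)[0]:
    (u,v),r=cv2.minEnclosingCircle(qq)
    if 8<r<22:
        w=onz(c,u,v,.045);print((u,v),r,w)
to(.358,-.385,.40,54)
E
```

```text
time_s: 67.0
eef_pos: [0.5591, -0.2371, 0.261]
tool_rot: [-180.0, 0.0, 54.5]
force: [0.6, -0.4, -0.2]
width: 0.0511
grip_force: 0.0
time_s: 67.5
eef_pos: [0.5613, -0.238, 0.4206]
tool_rot: [179.1, -0.2, 54.5]
force: [0.6, -0.2, 1.9]
width: 0.0881
grip_force: 0.0
time_s: 67.6
eef_pos: [0.5596, -0.2372, 0.4132]
tool_rot: [179.7, -0.0, 54.5]
force: [-0.3, -0.1, -1.3]
width: 0.0886
grip_force: 0.0
[253 172] 142 202 [array([252.9, 201.1]), array([252.9, 142. ])]
(263.5, 369.5) 16.86722755432129 [ 0.003 -0.007  0.045]
(3.0, 305.0) 18.24838638305664 [0.199 0.756 0.045]
(53.5, 269.0) 16.500099182128906 [0.301 0.609 0.045]
(319.5, 264.5) 8.746527671813965 [ 0.302 -0.178  0.045]
(4.0, 260.0) 20.396177291870117 [0.33  0.757 0.045]
(94.0, 244.5) 18.500099182128906 [0.372 0.49  0.045]
(385.0, 228.0) 9.848958015441895 [ 0.406 -0.375  0.045]
(371.5, 173.5) 10.511998176574707 [ 0.569 -0.341  0.045]
(19.0, 188.0) 16.03131866455078 [0.544 0.718 0.045]
(70.0, 167.0) 17.888643264770508 [0.605 0.565 0.045]
(104.36024475097656, 150.7298126220703) 17.65494155883789 [0.652 0.462 0.045]
(356.0, 139.5) 11.672718048095703 [ 0.673 -0.298  0.045]
(71.28125, 133.390625) 14.333642959594727 [0.707 0.563 0.045]
(16.44861602783203, 75.4288558959961) 15.638487815856934 [0.89  0.734 0.045]
(359.0882263183594, 52.02941131591797) 8.153589248657227 [ 0.944 -0.316  0.045]
(80.5, 47.0) 14.840922355651855 [0.976 0.539 0.045]
(41.96282958984375, 37.322540283203125) 12.719913482666016 [1.009 0.659 0.045]
(403.5, 36.5) 19.557706832885742 [ 0.99  -0.454  0.045]
(367.1005859375, 32.44606399536133) 16.65652084350586 [ 1.005 -0.343  0.045]
to: shift mm [-237.3  -77.2    9.3] turn 0.008
```

```bash
python3 -m creep '[[[-40,-13,0,0],[-40,-13,0,0],[-40,-13,0,0],[-40,-13,0,0],[-40,-13,0,0]]]' 1; python3 -m creep '[[[-37,-12,0,0],[0,0,0,0],[0,0,0,0],[0,0,0,0]]]'
python3 - <<'E'
from h import *
im,c=snap('wrist','w23',scale=1.5);o=observe();print(o['eef_pos'],o['tool_rot'])
E
```

```text
time_s: 68.2
eef_pos: [0.3882, -0.3621, 0.4079]
tool_rot: [-179.7, -0.0, 54.5]
force: [-0.6, -0.0, -0.4]
width: 0.0503
grip_force: 0.0
time_s: 68.6
eef_pos: [0.3591, -0.3845, 0.4093]
tool_rot: [-179.9, -0.1, 54.5]
force: [1.5, -0.1, 0.3]
width: 0.018
grip_force: 0.0
[ 0.35945381 -0.38442423  0.40969987] [-1.79897426e+02 -5.06912725e-02  5.45266103e+01]
```

View pics/w23.png

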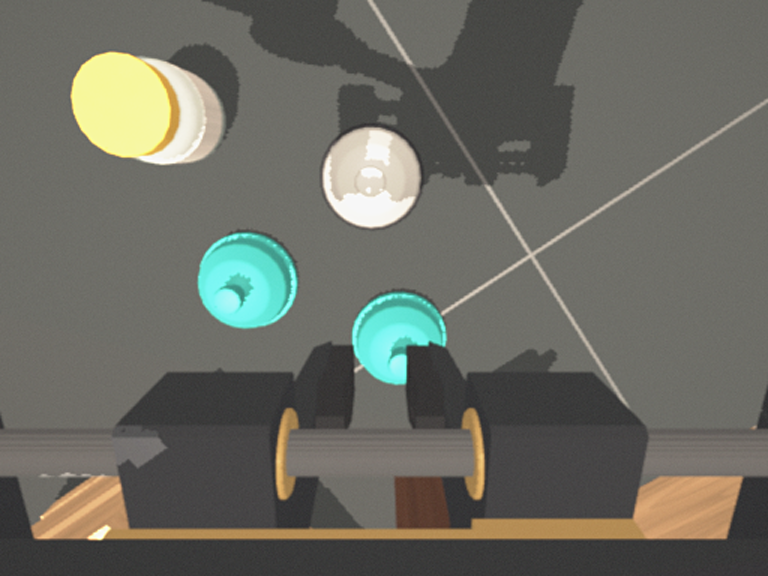

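```bash
python3 - <<'E'
from h import *
_,c=load('w23')
p=onz(c,371/1.5,181/1.5,.066);b=onz(c,371/1.5,177/1.5,.02);print(p,b)
_,ct=load('top0');_,cs=load('scene0');print(tri([ray(ct,577*.64,358*.64),ray(c,371/1.5,181/1.5)]))
w=np.radians(54.5);t=p[:2]+.0015*np.array([np.sin(w),-np.cos(w)]);print(t);to(t[0],t[1],.27,54.5)
E
```

```text
[ 0.38601775 -0.33361095  0.066     ] [ 0.38563065 -0.33251721  0.02      ]
[ 0.39354869 -0.33410176  0.02623446]
[ 0.38723893 -0.334482  ]
to: shift mm [ 56.8  -6.4 139.7] turn 0.000
```

```bash
python3 -m creep '[[[28,-3.2,0,0],[28.8,-3.2,0,0],[0,0,45,0],[0,0,45,0],[0,0,40,0]]]'; python3 -m creep '[[[0,0,9,0],[0,0,0,0],[0,0,0,0]]]'; python3 -c "
from h import *
to(.3872,-.3345,.235,54.5)"
```

```text
time_s: 69.15
eef_pos: [0.3876, -0.3336, 0.2791]
tool_rot: [180.0, -0.0, 54.6]
force: [-0.4, 0.9, -1.5]
width: 0.0003
grip_force: 0.0
time_s: 69.45
eef_pos: [0.3878, -0.3356, 0.2735]
tool_rot: [179.9, 0.0, 54.5]
force: [0.8, 0.3, -0.1]
width: 0.0006
grip_force: 0.0
to: shift mm [ 0.5 -1.1 38.5] turn 0.000
```

```bash
python3 -m creep '[[[0.5,-1,20,0],[0,0,18,0],[0,0,0,0],[0,0,0,0],[0,0,0,0]]]'; python3 -m creep '[[[0,0,3,0],[0,0,3,0],[0,0,0,0],[0,0,0,0]]]'
```

```text
time_s: 69.95
eef_pos: [0.387, -0.3351, 0.236]
tool_rot: [179.8, 0.0, 54.5]
force: [-0.3, 0.5, 0.7]
width: 0.0006
grip_force: 0.0
time_s: 70.35
eef_pos: [0.3868, -0.3349, 0.2288]
tool_rot: [179.8, 0.0, 54.5]
force: [1.8, -1.8, 3.4]
width: 0.0005
grip_force: 1.7
```

```bash
python3 -m creep '[[[0,0,2,0],[0,0,2,0],[0,0,0,0],[0,0,0,0]]]'
```

```text
time_s: 70.75
eef_pos: [0.387, -0.335, 0.2262]
tool_rot: [179.8, 0.0, 54.5]
force: [-0.5, 1.9, 18.1]
width: 0.0005
grip_force: 8.3
```

```bash
python3 -m creep '[[[0,0,-20,0],[0,0,-50,0],[0,0,-50,0],[0,0,-50,0],[0,0,0,0]]]'; python3 - <<'E'
from h import *
im,c=snap('top','t30');a,_=load('top0');k=.64
for n,(u,v) in {'fl1':(225,221),'fl2':(350,192),'fl3':(560,216),'fl3rim':(587,192),'bottle':(103,205)}.items():
    u,v=int(u*k),int(v*k);t=cv2.cvtColor(a[v-10:v+11,u-10:u+11],6);s=cv2.cvtColor(im[v-16:v+17,u-16:u+17],6)
    _,mx,_,lo=cv2.minMaxLoc(cv2.matchTemplate(s,t,5));print(n,round(mx,2),lo[0]-6,lo[1]-6)
D=dishes(c,im,(.563,-.063),z=.072+.214);print(D, fit(D) if len(D)==4 else '')
E
```

```text
time_s: 71.25
eef_pos: [0.3874, -0.3354, 0.401]
tool_rot: [179.4, 0.1, 54.5]
force: [1.5, 0.6, 0.5]
width: 0.0003
grip_force: 0.0
fl1 1.0 0 0
fl2 1.0 0 0
fl3 1.0 0 0
fl3rim 1.0 0 0
bottle 1.0 0 0
[[538.79284668 -26.62843513  17.44544411]
 [539.21307373 -99.08074188  17.40440941]
 [587.86932373 -98.54061127  17.48485374]
 [586.63745117 -26.38858223  17.4038887 ]] (array([563.12817383, -62.65959263]), np.float32(-89.66773), np.float32(72.453514), np.float32(48.65853))
```

```bash
python3 -c "
from plant import *
print(hand_in())"
```

```text
the job is handed in; nothing more can be done
None
```

I handed the job in at about 71 s: all four trays are stacked on the platter, which is locked on the guest side; the bell was pressed to its stop (18 N), and the glasses and bottle have not moved.

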